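# Weigh out a half-kilo batch of quartz bars for the cleaner

## Task

Set the empty basket from the drip tray on the scale's platform and turn the dial's knob until the zero mark stands at the pointer. Then lay quartz bars from the sorting board in the basket one by one until the pointer reaches or just passes the half-kilo mark, and not one bar more. Let go so that the scale settles on that weight, then lift the loaded basket back into the drip tray by its handle, upright and with its whole batch in it; leave the bars you do not need on the board and everything else undisturbed.

Things in the scene. Friction and masses are not known exactly. Their poses are not given: they have to be found in the camera images.
- scale: Mechanical bench scale, grey housing 370 (x) x 200 mm, top face 68 mm above the bench, fixed, turned by up to 6 degrees. Origin: centre of its underside; x runs from the dial end (near the robot) to the platform end, z up. The dial's axis lies 90 mm from the origin towards -x, the platform's centre 90 mm towards +x.
- platform_top (a point): Centre of the upper face of the scale's steel platform, 170 (x) x 185 (y) mm, 108 mm above the bench when empty; axes as the scale's. It sinks on a damped spring, 24 mm per kg (409 N/m, settles in about a second); stop at 26 mm.
- pointer_tip (a point): Tip of the black pointer under the clear lens of the dial, 60 mm from the dial's axis. It turns clockwise seen from above with the load on the platform: one full turn per kg (0.1 kg = 36 degrees). With nothing on the platform it points along the scale's +x.
- zero_mark (a point): Zero mark of the graduated dial: the single black diamond. The point is the inner end of the mark, 60 mm from the axis, so it coincides with pointer_tip when the pointer is on zero. Moves with the dial. Other ticks: long every 100 g, short every 50 g.
- half_mark (a point): Half-kilo mark (500 g after zero) of the dial: the double black bar half a turn from the zero mark; again the inner end, 60 mm from the axis. Moves with the dial.
- dial_knob (a point): Centre of the black bar knob on the dial's vertical axis, 102 mm above the bench: 44 mm long (local x, towards the zero mark), 14 wide (y), 28 high (88 to 116 mm above the bench). Knob, clear lens (176 mm across, top at 86 mm), bezel and graduated face turn as one, friction 0.06 N m, and stay where left; stops 3 rad either side of the zero mark pointing along the scale's +x. z up.
- board: Plywood sorting board, 320 (x) x 230 (y) x 12 mm, fixed to the bench, on one side of the scale (left or right varies). Origin: centre of its underside.
- drip_tray: Dark steel drip tray, 225 (x) x 240 (y) mm outside, lip 14 mm high, wall 4 mm, floor 4 mm thick, fixed, on the other side of the scale. Origin: centre of its underside.
- basket: Perforated steel basket, 184 (x) x 196 (y) mm outside, walls 35 mm high, sheet 3 mm, mass 180 to 220 g, loose, at first empty in the drip tray. Origin: centre of its underside, z up.
- basket_handle (a point): Middle of the basket's fixed carrying handle: a straight bar 12 mm wide (x) and 12 mm high running along the basket's y from wall to wall above the middle of the basket, 72 mm above the basket's underside; a post 16 x 4 mm at each end. The bar splits the mouth into two halves, each 83 mm wide in x and 190 mm long in y.
- bar1: Sawn quartz bar, 60 (x) x 28 (y) x 25 (z) mm, mass unknown (the bars weigh 90 to 162 g), loose, lying flat on the sorting board at the start; five to seven of the seven are there. Origin: centre of its underside as it lay at the start.
- bar2: Sawn quartz bar, 62 (x) x 28 (y) x 25 (z) mm, mass unknown (the bars weigh 90 to 162 g), loose, lying flat on the sorting board at the start; five to seven of the seven are there. Origin: centre of its underside as it lay at the start.
- bar3: Sawn quartz bar, 64 (x) x 28 (y) x 25 (z) mm, mass unknown (the bars weigh 90 to 162 g), loose, lying flat on the sorting board at the start; five to seven of the seven are there. Origin: centre of its underside as it lay at the start.
- bar4: Sawn quartz bar, 68 (x) x 28 (y) x 25 (z) mm, mass unknown (the bars weigh 90 to 162 g), loose, lying flat on the sorting board at the start; five to seven of the seven are there. Origin: centre of its underside as it lay at the start.
- bar5: Sawn quartz bar, 70 (x) x 28 (y) x 25 (z) mm, mass unknown (the bars weigh 90 to 162 g), loose, lying flat on the sorting board at the start; five to seven of the seven are there. Origin: centre of its underside as it lay at the start.
- bar6: Sawn quartz bar, 74 (x) x 28 (y) x 25 (z) mm, mass unknown (the bars weigh 90 to 162 g), loose, lying flat on the sorting board at the start; five to seven of the seven are there. Origin: centre of its underside as it lay at the start.
- bar7: Sawn quartz bar, 76 (x) x 28 (y) x 25 (z) mm, mass unknown (the bars weigh 90 to 162 g), loose, lying flat on the sorting board at the start; five to seven of the seven are there. Origin: centre of its underside as it lay at the start.
- copper_lap: Bystander: copper lap disc, 150 mm diameter, 6 mm thick, lying flat beyond the work. Origin: underside.
- paste_jar: Bystander: jar of polishing paste, 60 mm diameter, 65 mm high. Origin: underside.
- rinse_pot: Bystander: open steel pot, 150 mm diameter, 110 mm high, to the robot's right. Origin: underside.
- handpiece: Bystander: faceting handpiece, 160 mm long, 22 mm thick, lying beyond the work. Origin: underside.
- pointer (a joint): Angle of the scale's pointer, rad: 0 with nothing on the platform, growing clockwise seen from above, 2 pi per kg on the platform.
Mind the look-alikes: they are no part of the job. What is shaped like the bar6 but blue or yellow is not meant.

How it is judged (in metres and radians):
On the way, in this order (a step that is already met when the one before it is completed fails the run):
1. the empty basket stands on the scale's platform, released (horizontal distance between basket and platform_top below 0.035 m and angle between basket's own z axis and vertical below 0.08 rad and z of basket in the frame of platform_top below 0.006 m and linear speed of basket below 0.01 m/s and contact force between the fingers and anything else below 0.1 N), for 0.3 s.
2. with the empty basket on the platform the dial's zero mark is at the pointer (within 6 mm, about 16 g), knob released (all of step 1 and horizontal distance between pointer_tip and zero_mark below 0.006 m and horizontal distance between each of bar1, bar2, bar3, bar4, bar5, bar6, bar7 and basket above 0.12 m), for 0.3 s.
3. basket on the platform, nothing touched by the robot, scale at rest, the pointer at or past the half-kilo mark: not more than 12 g short of it and not more than one bar (164 g) beyond it (all of step 1 and velocity of joint pointer between -0.3 and 0.3 rad/s and x of pointer_tip in the frame of dial_knob below -0.0309 m and y of pointer_tip in the frame of dial_knob above -0.0045 m), for 0.7 s.
At the end, for the whole second after the job is handed in: The basket stands released and at rest in the drip tray, flat on its floor (within 3 cm of its centre, tilt under 0.05 rad), with the weighed batch in it (weight of basket and bars on the tray 6.2 to 8.95 N); every other bar lies on or at the board (within 22 cm of its centre) (horizontal distance between basket and drip_tray below 0.03 m and z of basket in the frame of drip_tray below 0.01 m and angle between basket's own z axis and vertical below 0.05 rad and linear speed of basket below 0.01 m/s and contact force between the fingers and basket below 0.1 N and contact force between basket and drip_tray between 6.2 and 8.95 N and ((x of bar1 in the frame of basket between -0.088 and 0.088 m and y of bar1 in the frame of basket between -0.095 and 0.095 m and z of bar1 in the frame of basket between -0.002 and 0.05 m) or (horizontal distance between bar1 and board below 0.22 m and height (world z) of bar1 below 0.045 m)) and ((x of bar2 in the frame of basket between -0.088 and 0.088 m and y of bar2 in the frame of basket between -0.095 and 0.095 m and z of bar2 in the frame of basket between -0.002 and 0.05 m) or (horizontal distance between bar2 and board below 0.22 m and height (world z) of bar2 below 0.045 m)) and ((x of bar3 in the frame of basket between -0.088 and 0.088 m and y of bar3 in the frame of basket between -0.095 and 0.095 m and z of bar3 in the frame of basket between -0.002 and 0.05 m) or (horizontal distance between bar3 and board below 0.22 m and height (world z) of bar3 below 0.045 m)) and ((x of bar4 in the frame of basket between -0.088 and 0.088 m and y of bar4 in the frame of basket between -0.095 and 0.095 m and z of bar4 in the frame of basket between -0.002 and 0.05 m) or (horizontal distance between bar4 and board below 0.22 m and height (world z) of bar4 below 0.045 m)) and ((x of bar5 in the frame of basket between -0.088 and 0.088 m and y of bar5 in the frame of basket between -0.095 and 0.095 m and z of bar5 in the frame of basket between -0.002 and 0.05 m) or (horizontal distance between bar5 and board below 0.22 m and height (world z) of bar5 below 0.045 m)) and ((x of bar6 in the frame of basket between -0.088 and 0.088 m and y of bar6 in the frame of basket between -0.095 and 0.095 m and z of bar6 in the frame of basket between -0.002 and 0.05 m) or (horizontal distance between bar6 and board below 0.22 m and height (world z) of bar6 below 0.045 m)) and ((x of bar7 in the frame of basket between -0.088 and 0.088 m and y of bar7 in the frame of basket between -0.095 and 0.095 m and z of bar7 in the frame of basket between -0.002 and 0.05 m) or (horizontal distance between bar7 and board below 0.22 m and height (world z) of bar7 below 0.045 m))); the robot touches nothing.
It fails at once if the copper lap is moved by more than 3 cm (distance of copper_lap from where it was at the start of the episode above 0.03 m).
It fails at once if the paste jar is moved by more than 3 cm (distance of paste_jar from where it was at the start of the episode above 0.03 m).
It fails at once if the rinsing pot is moved by more than 3 cm (distance of rinse_pot from where it was at the start of the episode above 0.03 m).
It fails at once if the handpiece is moved by more than 3 cm (distance of handpiece from where it was at the start of the episode above 0.03 m).
It fails at once if one more bar is brought over the basket although the scale already stands at rest more than 10 g past the half-kilo mark ((horizontal distance between basket and platform_top below 0.035 m and angle between basket's own z axis and vertical below 0.08 rad and z of basket in the frame of platform_top below 0.006 m) and velocity of joint pointer between -0.1 and 0.1 rad/s and x of pointer_tip in the frame of dial_knob below -0.0162 m and y of pointer_tip in the frame of dial_knob above 0.00378 m and ((height (world z) of bar1 above 0.17 m and horizontal distance between bar1 and basket below 0.09 m) or (height (world z) of bar2 above 0.17 m and horizontal distance between bar2 and basket below 0.09 m) or (height (world z) of bar3 above 0.17 m and horizontal distance between bar3 and basket below 0.09 m) or (height (world z) of bar4 above 0.17 m and horizontal distance between bar4 and basket below 0.09 m) or (height (world z) of bar5 above 0.17 m and horizontal distance between bar5 and basket below 0.09 m) or (height (world z) of bar6 above 0.17 m and horizontal distance between bar6 and basket below 0.09 m) or (height (world z) of bar7 above 0.17 m and horizontal distance between bar7 and basket below 0.09 m))).
Of bar1, bar2, bar3, bar4, bar5, bar6, bar7 only 5 to 7 are there at a start; the rules pass over those that are not, and their reading is None.
At some moment in a run one of bar1, bar2, bar3, bar4, bar5, bar6, bar7 may be knocked a few centimetres aside while the robot is not near it.
It also fails if it takes over 210 s, if anything falls off the work surface, if the arm or the gripper's body presses on something with over 40 N, if the wrist force passes 120 N, or if a joint passes its speed limit or range.

## Robot

A 6-joint arm with a two-finger parallel gripper is mounted at the origin on the work surface. World frame = base frame: x ahead of the robot, y to its left, z up, the work surface at z = 0. Lengths are in mm, angles in rad, forces in N, time in s.
With the tool pointing down it reaches from about 300 to 950 mm from the base axis. Payload 3.1 kg.
Tool frame: the origin (TCP) lies at the very end of the fingers, on their centre line; the grasp point (between the pads) lies behind it (manip.grip_depth is the z of the grasp point in the tool frame, in mm); z points along the fingers, y is the direction in which the jaws open and shut (so a half turn about z gives the same grasp; the last joint's range is limited). The gripper opens to 85 mm and grips with 20 to 120 N. Pads are 22 mm wide; open, the fingers measure 114 mm over their backs; the gripper's body (76 mm by 85 mm) begins 54 mm behind the grasp point. The pads swing forward as they close: fully open they stand 13 mm farther back than shut.
Start: joints at [-1.397, 0.308, 1.634, -0, 1.2, -0.07], TCP at [150.842, -606.53, 192.272] pointing down, gripper open.
Joint ranges: [-3.06, 3.06], [-0.79, 1.96], [0.05, 2.63], [-1.19, 4.34], [0.05, 2.64], [-2.94, 2.94]. Speed limits (rad/s): [2.79, 2.79, 3.14, 3.14, 3.14, 3.14].

## Interface

Orientations are given as a 3x3 rotation matrix whose columns are the frame's x, y, z axes.
In Python, from station import status, cams, hand_in, manip gives the robot as it stands.
- The arm moves only by the tool drive_tool, never from a script. Its argument "motion" is a list of rows, each a list of 5 numbers: the shift along the tool's x, y, z in mm, then the turn about the tool's z in rad, then the opening, from -1 (shut) to 1 (fully open), so that 0 is half open. A call has 1 to 20 rows; each row is the pose to reach, as a shift and turn from the pose measured when the call began, along the tool's axes at that moment; what a row does not reach only later rows make up. A row lasts 1/10 s, in which the tool goes at most 50 mm and 8.59 degrees, less where a joint would pass 70% of its speed; a pose out of reach is approached as far as the arm can. A call with a gripper value outside its range is refused whole. The fingers move at their own pace and stop on an object; the grip force is fixed at half the most. Time passes only in rows, so rows that repeat a pose let the fingers close. It gives the time, the measured TCP pose, the force and the opening at its end, in the units of the state.
- status.sense(): the state, without advancing time (a new reading comes with each control period).
- cams.capture(name): name is "scene" or "top" or "wrist"; returns a dict with "color" (480x640x3 uint8, blue, green, red), "K" (3x3 intrinsics, pixels), "R" (3x3) and "t" (3): a world point X has camera coordinates R X + t. Camera axes: x right, y down, z forward; pixel columns grow to the right and rows downward; lengths in mm; the calibration is good to about 2 mm. A picture is of the moment at which its call begins. There is no depth.
- hand_in(): hands the job in, once; it reports no verdict.
Trained networks look in a picture, given as the dict that the camera call returned (one of the last four; its "shot" number tells which), for a name from the list of things; names that differ only in an ending like _2 or _b are one class to them, and where a whole thing is asked for, a point or a joint stands for the part that bears it (a point fixed in the world has none). Each returns a list of dicts, best first, with "score" (0 to 1); they miss things now and then, are a little off and sometimes report something else, mostly with a low value. They report only what shows in the picture. A call takes as long as a camera call. They do not tell look-alikes from the thing itself.
- cams.find_in(name, picture): "uv" ([column, row] in pixels, amid what is visible of it).
The state is a dict: "time_s": time; "q": joint angles; "dq": joint speeds; "effort": joint torques, N m; "eef_pos": TCP position; "orientation": TCP orientation; "force": force on the tool from outside, world axes, zero at the start; "torque": the same for the moment, N m; "gripper_width": opening from 0.0 (shut) to 1.0 (fully open).
Only numpy, scipy, OpenCV 4.12 (cv2) and the standard library are available. Lean on these libraries where they do the work, as an engineer would, in place of code of your own. Each camera call takes 0.05 s, during which the arm holds its last target. There are 200 camera calls.

## Working session

There is one attempt and no reset: what is moved stays moved. The work goes in short steps, Python scripts to look and compute and a tool call to move; the robot and the scene stay as the last step left them, time stands still between calls to the robot, and variables do not carry over. Pictures are saved under pics/ and viewed, about 12 in all and at most 16, crops included, and the job is handed in when it is done.

Besides the shell and the picture viewer there is one more tool, called after "Request:" by a JSON object that holds its "method" and its "body", one argument or row to a line. drive_tool: Moves the arm, as the interface text tells. Its arguments: {"type":"object","properties":{"motion":{"type":"array","items":{"type":"array","items":{"type":"number"}}}},"required":["motion"]}

```bash
ls; mkdir -p pics
cat > h.py <<'E'
import numpy as np, cv2
from station import status, cams, hand_in, manip
def ray(p,uv,z):
    K,R,t=map(np.array,(p["K"],p["R"],p["t"])); t=t.ravel()
    d=R.T@np.linalg.inv(K)@np.array([uv[0],uv[1],1.]); c=-R.T@t
    return c+d*(z-c[2])/d[2]
def proj(p,X):
    K,R,t=map(np.array,(p["K"],p["R"],p["t"])); x=K@(R@np.array(X,float)+t.ravel()); return x[:2]/x[2]
def totool(v):  # world shift -> tool axes
    return np.array(status.sense()["orientation"]).T@np.array(v,float)
E
python3 - <<'E'
from h import *
s=status.sense(); print({k:np.round(v,3).tolist() for k,v in s.items()}); print(manip.grip_depth)
for n in("top","scene"):
    p=cams.capture(n); cv2.imwrite(f"pics/{n}0.png",p["color"])
    print(n,np.round(p["K"],1).tolist(),np.round(-np.array(p["R"]).T@np.array(p["t"]).ravel()))
    Z=dict(scale=68,dial_knob=116,zero_mark=80,half_mark=80,pointer_tip=80,platform_top=108,drip_tray=0,basket=20,basket_handle=82,bar1=37,bar6=37,board=12,rinse_pot=110,paste_jar=65)
    for k,z in Z.items():
        for r in cams.find_in(k,p)[:8]: print(k,round(r["score"],2),np.round(r["uv"]).tolist(),np.round(ray(p,r["uv"],z)).tolist()[:2])
E
```

```text
pics
{'time_s': 0.0, 'q': [-1.397, 0.309, 1.635, 0.0, 1.2, -0.07], 'dq': [0.001, -0.001, -0.001, -0.001, -0.001, 0.0], 'effort': [-0.001, -41.526, -27.666, -0.0, 0.01, -0.0], 'eef_pos': [150.699, -605.612, 191.022], 'orientation': [[0.97, 0.241, -0.0], [0.241, -0.97, 0.002], [0.0, -0.002, -1.0]], 'force': [-0.209, -0.026, -0.022], 'torque': [-0.038, -0.073, -0.033], 'gripper_width': 1.003}
-18.700000000000003
top [[466.7, 0.0, 324.8], [0.0, 466.7, 228.5], [0.0, 0.0, 1.0]] [ 521. -109. 1310.]
scale 0.62 [273.0, 254.0] [530.0, 17.0]
dial_knob 0.57 [273.0, 290.0] [437.0, 11.0]
zero_mark 0.71 [270.0, 287.0] [444.0, 22.0]
zero_mark 0.32 [506.0, 279.0] [469.0, -596.0]
zero_mark 0.31 [373.0, 275.0] [478.0, -247.0]
half_mark 0.89 [271.0, 287.0] [443.0, 20.0]
half_mark 0.33 [500.0, 281.0] [464.0, -581.0]
platform_top 0.67 [273.0, 217.0] [625.0, 16.0]
drip_tray 0.91 [212.0, 279.0] [459.0, 192.0]
basket 0.84 [173.0, 265.0] [497.0, 297.0]
basket 0.35 [502.0, 278.0] [469.0, -611.0]
basket 0.17 [364.0, 253.0] [535.0, -230.0]
basket_handle 0.76 [175.0, 260.0] [511.0, 272.0]
bar1 0.86 [366.0, 277.0]
[... 1380 characters left out ...]
 [247.0, 249.0] [478.0, -255.0]
bar1 0.83 [252.0, 303.0] [611.0, -337.0]
bar1 0.76 [254.0, 376.0] [751.0, -436.0]
bar1 0.67 [235.0, 286.0] [549.0, -340.0]
bar1 0.55 [214.0, 272.0] [484.0, -353.0]
bar6 0.93 [265.0, 262.0] [538.0, -247.0]
bar6 0.9 [370.0, 336.0] [841.0, -195.0]
bar6 0.85 [234.0, 236.0] [423.0, -255.0]
bar6 0.83 [247.0, 249.0] [478.0, -255.0]
bar6 0.83 [252.0, 303.0] [611.0, -337.0]
bar6 0.76 [254.0, 376.0] [751.0, -436.0]
bar6 0.67 [235.0, 286.0] [549.0, -340.0]
bar6 0.55 [214.0, 272.0] [484.0, -353.0]
board 0.59 [243.0, 273.0] [514.0, -296.0]
rinse_pot 0.95 [115.0, 319.0] [505.0, -590.0]
rinse_pot 0.48 [409.0, 162.0] [566.0, 207.0]
paste_jar 0.78 [397.0, 285.0] [798.0, -71.0]
```

Run:
```python
from h import *
a=cv2.imread("pics/top0.png")[120:345,120:460]
cv2.imwrite("pics/top0c.png",cv2.resize(a,None,fx=2.35,fy=2.35,interpolation=cv2.INTER_CUBIC))
```

```text
(no output)
```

View pics/top0c.png

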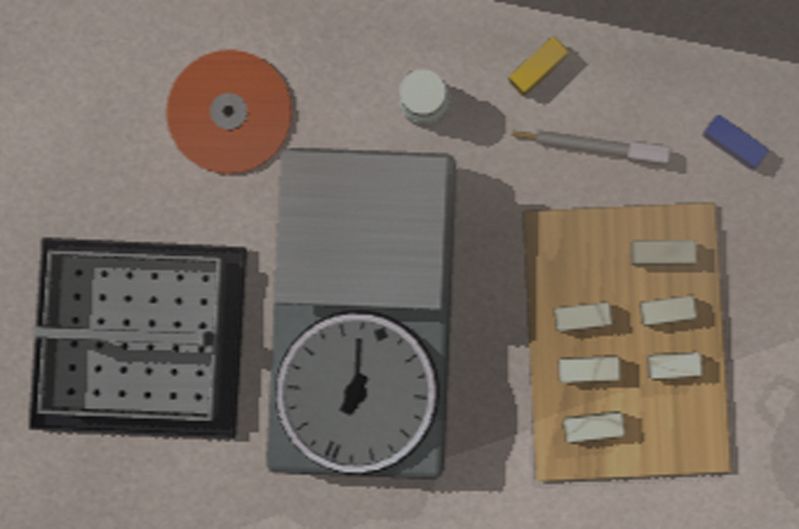

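View pics/scene0.png

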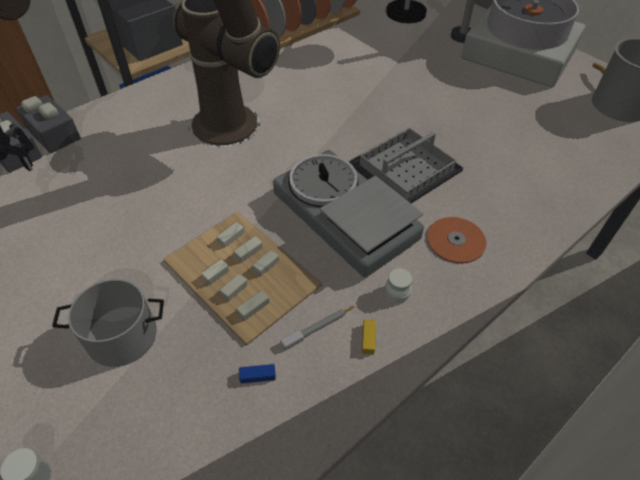

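Run:
```python
from h import *
p=cams.capture("top")
def W(c,z): return np.array([ray(p,(120+u/2.35,120+v/2.35),z)[:2] for u,v in c])
for n,c,z in [("tray",[(42,238),(245,247),(237,437),(30,428)],14),("basket rim",[(47,252),(222,258),(213,418),(39,412)],35),
 ("handle",[(37,333),(212,339)],78),("scale",[(281,150),(454,155),(441,477),(268,473)],68),("plat",[(280,150),(447,155),(441,308),(274,303)],108),
 ("dial",[(357,392)],86),("knob",[(354,394)],116),("board",[(524,210),(716,203),(731,472),(540,481)],12)]:
    w=W(c,z); print(n,np.round(w).tolist(),"mean",np.round(w.mean(0),1))
```

```text
tray [[616.0, 399.0], [608.0, 160.0], [386.0, 164.0], [394.0, 405.0]] mean [501.1 281.9]
basket rim [[599.0, 384.0], [594.0, 182.0], [409.0, 187.0], [414.0, 387.0]] mean [504.  285.2]
handle [[505.0, 376.0], [501.0, 181.0]] mean [503.  278.2]
scale [[716.0, 110.0], [713.0, -87.0], [349.0, -77.0], [352.0, 117.0]] mean [532.3  15.7]
plat [[710.0, 104.0], [706.0, -80.0], [537.0, -76.0], [541.0, 107.0]] mean [623.6  13.8]
dial [[444.0, 17.0]] mean [443.8  16.9]
knob [[444.0, 17.0]] mean [443.5  17. ]
board [[656.0, -170.0], [667.0, -399.0], [350.0, -416.0], [338.0, -191.0]] mean [ 502.7 -294. ]
```

Candidates for bars, with full-image pixels: six grey ones on the board at (403,227), (368,255), (404,252), (371,277), (407,276) and (373,302). The yellow (349,148) and blue (434,180) look-alikes lie beyond the board and are excluded. The basket is in the tray on the left, and the zero diamond is slightly clockwise of the pointer. I'll go above the basket handle first.

Request:
{"method": "drive_tool", "body": {
  "motion": [
    [555, -774, -30, -1.307, 1],
    [555, -774, -30, -1.307, 1],
    [555, -774, -30, -1.307, 1],
    [555, -774, -30, -1.307, 1],
    [555, -774, -30, -1.307, 1],
    [555, -774, -30, -1.307, 1],
    [555, -774, -30, -1.307, 1],
    [555, -774, -30, -1.307, 1],
    [555, -774, -30, -1.307, 1],
    [555, -774, -30, -1.307, 1],
    [555, -774, -30, -1.307, 1],
    [555, -774, -30, -1.307, 1],
    [555, -774, -30, -1.307, 1],
    [555, -774, -30, -1.307, 1],
    [555, -774, -30, -1.307, 1],
    [555, -774, -30, -1.307, 1],
    [555, -774, -30, -1.307, 1],
    [555, -774, -30, -1.307, 1],
    [555, -774, -30, -1.307, 1],
    [555, -774, -30, -1.307, 1]
  ]
}}

```text
time_s: 3.55
eef_pos: [504.3, 283.9, 222.3]
orientation: [[0.016, 1.0, 0.002], [1.0, -0.016, 0.003], [0.003, 0.002, -1.0]]
force: [-0.5, -0.3, 0.1]
gripper_width: 0.994
```

Run:
```python
from h import *
s=status.sense(); print(s["time_s"],np.round(s["eef_pos"],1),np.round(s["orientation"],3).tolist())
p=cams.capture("wrist"); cv2.imwrite("pics/w1.png",p["color"]); print(np.round(-np.array(p["R"]).T@np.array(p["t"]).ravel()))
for k,z in dict(basket_handle=82,basket=20).items():
    for r in cams.find_in(k,p)[:3]: print(k,round(r["score"],2),np.round(r["uv"]),np.round(ray(p,r["uv"],z)))
```

```text
3.55 [504.3 283.9 222.3] [[0.016, 1.0, 0.002], [1.0, -0.016, 0.003], [0.003, 0.002, -1.0]]
[504. 358. 404.]
basket_handle 0.55 [311. 180.] [502. 307.  82.]
basket 0.6 [311. 182.] [501. 295.  20.]
```

View pics/w1.png

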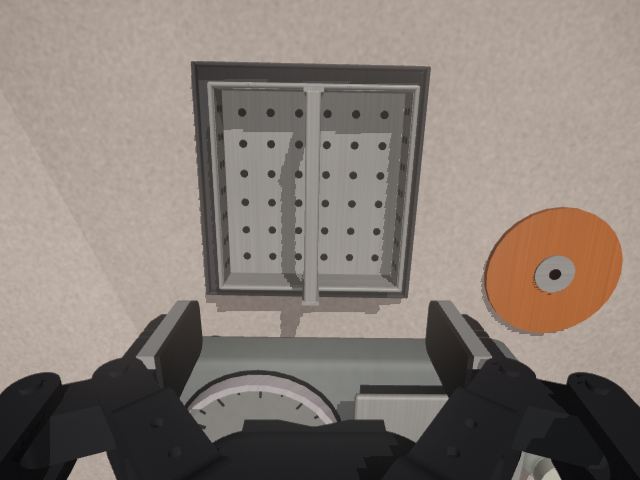

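Run:
```python
from h import *
p=cams.capture("wrist")
f=lambda c,z:[np.round(ray(p,u,z)[:2]).tolist() for u in c]
print("handle",f([(313,88),(311,303)],82)); print("rim",f([(209,83),(419,87),(407,292),(218,290)],39)); print("tray",f([(192,62),(430,68),(407,297),(207,295)],14))
```

```text
handle [[502.0, 373.0], [497.0, 187.0]]
rim [[410.0, 382.0], [596.0, 375.0], [596.0, 175.0], [400.0, 181.0]]
tray [[390.0, 402.0], [612.0, 392.0], [602.0, 157.0], [380.0, 163.0]]
```

Request:
{"method": "drive_tool", "body": {
  "motion": [
    [-4, -3, 50, -0.01, 1],
    [-4, -3, 100, 0.008, 1],
    [-4, -3, 130, 0.008, 1],
    [-4, -3, 150, 0.008, 1],
    [-4, -3, 165, 0.008, 1],
    [-4, -3, 165, 0.008, 1],
    [-4, -3, 165, 0.008, -1],
    [-4, -3, 165, 0.008, -1],
    [-4, -3, 165, 0.008, -1],
    [-4, -3, 165, 0.008, -1],
    [-4, -3, 165, 0.008, -1],
    [-4, -3, 165, 0.008, -1],
    [-4, -3, 165, 0.008, -1],
    [-4, -3, 165, 0.008, -1],
    [-4, -3, 155, 0.008, -1],
    [-4, -3, 135, 0.008, -1],
    [-4, -3, 100, 0.008, -1],
    [-4, -3, 60, 0.008, -1],
    [-4, -3, 15, 0.008, -1],
    [-4, -3, 15, 0.008, -1]
  ]
}}

```text
time_s: 5.75
eef_pos: [504.2, 276.1, 215.9]
orientation: [[0.028, 1.0, 0.013], [1.0, -0.028, 0.006], [0.006, 0.013, -1.0]]
force: [0.4, 0.5, 1.1]
gripper_width: 0.004
```

Run:
```python
from h import *
p=cams.capture("top")
s=status.sense();print(np.round(s["eef_pos"],1),s["force"])
cv2.imwrite("pics/t2.png",cv2.resize(p["color"][120:345,120:460],None,fx=2.35,fy=2.35,interpolation=cv2.INTER_CUBIC))
```

```text
[502.1 275.1 212.4] [-0.73115669  0.32814682 -0.55048559]
```

View pics/t2.png

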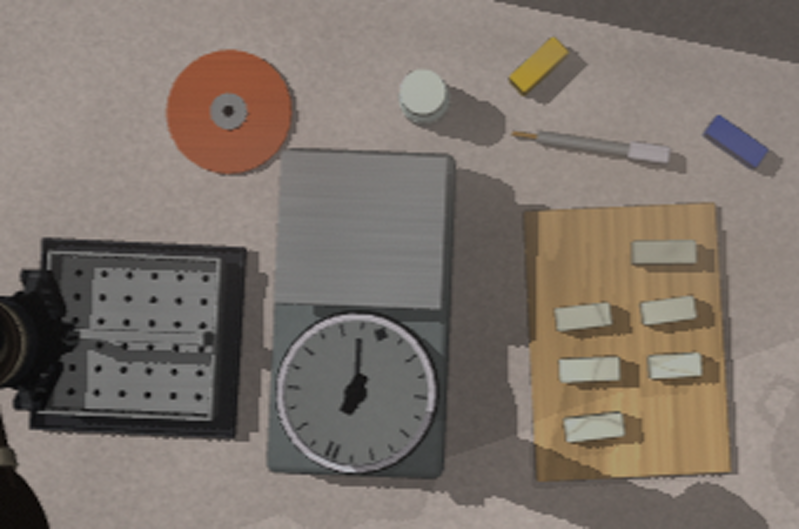

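The grip missed; the basket hasn't moved. I'll go down again and check the pose before closing.

Request:
{"method": "drive_tool", "body": {
  "motion": [
    [4, -1, 0, 0, 1],
    [4, -1, 0, 0, 1],
    [4, -1, 0, 0, 1],
    [4, -1, 0, 0, 1],
    [4, -1, 0, 0, 1],
    [4, -1, 0, 0, 1],
    [4, -1, 40, 0, 1],
    [4, -1, 80, 0, 1],
    [4, -1, 120, 0, 1],
    [4, -1, 145, 0, 1],
    [4, -1, 155, 0, 1],
    [4, -1, 155, 0, 1],
    [4, -1, 155, 0, 1],
    [4, -1, 155, 0, 1],
    [4, -1, 155, 0, 1]
  ]
}}

```text
time_s: 7.3
eef_pos: [504.0, 280.3, 59.3]
orientation: [[0.028, 1.0, 0.011], [1.0, -0.028, 0.005], [0.005, 0.011, -1.0]]
force: [0.8, 0.2, -0.3]
gripper_width: 1.0
```

Run:
```python
from h import *
s=status.sense();print(np.round(s["eef_pos"],1),s["force"],s["gripper_width"])
for k in ("wrist","scene"):
  p=cams.capture(k);cv2.imwrite(f"pics/{k}3.png",p["color"])
a=cv2.imread("pics/wrist3.png"); b=cv2.resize(cv2.imread("pics/scene3.png")[80:230,310:510],(640,480))
cv2.imwrite("pics/c3.png",cv2.resize(np.hstack([a,b]),(800,300)))
```

```text
[504.  280.3  59.3] [ 0.84994928  0.19432803 -0.33188934] 1.0001492831274696
```

View pics/c3.png

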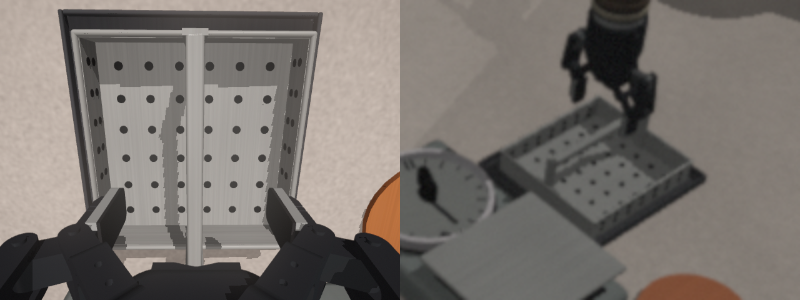

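Request:
{"method": "drive_tool", "body": {
  "motion": [
    [0, -1, 5, 0, 1],
    [0, -1, 5, 0, 1],
    [0, -1, 5, 0, -1],
    [0, -1, 5, 0, -1],
    [0, -1, 5, 0, -1],
    [0, -1, 5, 0, -1],
    [0, -1, 5, 0, -1],
    [0, -1, 5, 0, -1],
    [0, -1, 5, 0, -1],
    [0, -1, 5, 0, -1],
    [0, -1, 5, 0, -1],
    [0, -1, 5, 0, -1],
    [0, -1, 5, 0, -1],
    [0, -1, 5, 0, -1]
  ]
}}

```text
time_s: 8.8
eef_pos: [502.5, 280.1, 53.8]
orientation: [[0.028, 1.0, 0.01], [1.0, -0.028, 0.004], [0.004, 0.01, -1.0]]
force: [0.4, -0.8, 0.3]
gripper_width: -0.0
```

Run:
```python
from h import *
s=status.sense();print(np.round(s["eef_pos"],1),s["force"],s["gripper_width"])
for k in ("wrist","scene"):
  p=cams.capture(k);cv2.imwrite(f"pics/{k}4.png",p["color"])
a=cv2.imread("pics/wrist4.png"); b=cv2.resize(cv2.imread("pics/scene4.png")[90:210,360:520],(640,480),interpolation=cv2.INTER_CUBIC)
cv2.imwrite("pics/c4.png",cv2.resize(np.hstack([a,b]),(800,300)))
```

```text
[502.5 280.1  53.8] [ 0.43392071 -0.80292645  0.30869242] -0.00024276471577081707
```

View pics/c4.png

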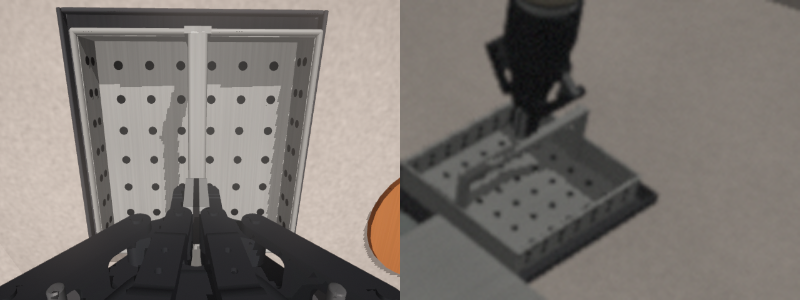

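Request:
{"method": "drive_tool", "body": {
  "motion": [
    [0, 0, 0, 0, -1],
    [0, 0, 0, 0, -1],
    [0, 0, 0, 0, -1],
    [0, 0, -2, 0, -1],
    [0, 0, -4, 0, -1],
    [0, 0, -6, 0, -1],
    [0, 0, -8, 0, -1],
    [0, 0, -8, 0, -1]
  ]
}}

```text
time_s: 9.7
eef_pos: [502.8, 280.3, 62.3]
orientation: [[0.028, 1.0, 0.011], [1.0, -0.028, 0.005], [0.005, 0.011, -1.0]]
force: [-0.1, 1.3, -0.2]
gripper_width: -0.001
```

Run:
```python
from h import *
s=status.sense();print(np.round(s["eef_pos"],1),s["force"],s["gripper_width"])
for k in ("wrist","scene"):
  p=cams.capture(k);cv2.imwrite(f"pics/{k}5.png",p["color"])
a=cv2.resize(cv2.imread("pics/wrist5.png")[220:420,200:420],(500,450)); b=cv2.resize(cv2.imread("pics/scene5.png")[90:210,360:520],(600,450),interpolation=cv2.INTER_CUBIC)
cv2.imwrite("pics/c5.png",cv2.resize(np.hstack([a,b]),(800,330)))
```

```text
[502.8 280.3  62.3] [-0.05710343  1.34849085 -0.18645354] -0.0014662775403942938
```

View pics/c5.png

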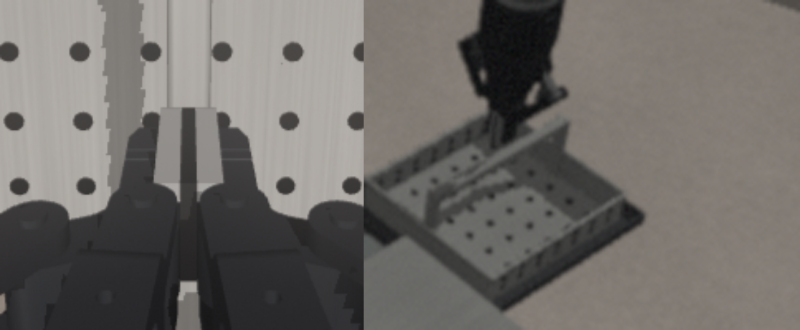

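Run:
```python
from h import *
p=cams.capture("scene"); e=status.sense()["eef_pos"]
def crop(X):
    u=proj(p,X); return np.round(u,1).tolist(), np.round([((u[0]-360)*3.75+500)*.727,(u[1]-90)*3.75*.733]).tolist()
for dz in (0,19,50): print("tcp+",dz,crop(np.array(e)+[0,0,dz]))
for y in (185,280,375): print("handle",y,crop([502,y,82]))
q=cams.capture("wrist")
for X in (np.array(e),np.array(e)+[0,0,19]):
    u=proj(q,X); print("wrist",u, (u-[200,220])*[500/220*.727,2.25*.733])
```

```text
tcp+ 0 ([407.8, 151.5], [494.0, 169.0])
tcp+ 19 ([408.8, 146.2], [496.0, 155.0])
tcp+ 50 ([410.4, 137.4], [501.0, 130.0])
handle 185 ([384.6, 160.8], [430.0, 195.0])
handle 280 ([408.7, 145.8], [496.0, 153.0])
handle 375 ([431.6, 131.7], [559.0, 115.0])
wrist [315.48633816 268.91163628] [190.81492692  80.66751614]
wrist [316.11488816 284.51450922] [191.85346293 106.40055434]
```

Request:
{"method": "drive_tool", "body": {
  "motion": [
    [0, 0, 4, 0, -1],
    [0, 0, 8, 0, -1],
    [0, 0, 8, 0, -1],
    [0, 0, 8, 0, -1]
  ]
}}

```text
time_s: 10.3
eef_pos: [502.1, 279.9, 53.3]
orientation: [[0.028, 1.0, 0.01], [1.0, -0.028, 0.004], [0.004, 0.009, -1.0]]
force: [0.3, 0.8, 0.3]
gripper_width: -0.0
```

Request:
{"method": "drive_tool", "body": {
  "motion": [
    [0, 0, 2, 0, -1],
    [0, 0, 2, 0, -1],
    [0, 0, 2, 0, -1]
  ]
}}

```text
time_s: 10.6
eef_pos: [502.1, 279.9, 51.2]
orientation: [[0.028, 1.0, 0.009], [1.0, -0.028, 0.004], [0.004, 0.009, -1.0]]
force: [0.3, -0.1, -0.2]
gripper_width: -0.001
```

Request:
{"method": "drive_tool", "body": {
  "motion": [
    [0, 0, 2, 0, -1],
    [0, 0, 2, 0, -1],
    [0, 0, 2, 0, -1]
  ]
}}

```text
time_s: 10.9
eef_pos: [502.0, 279.9, 49.1]
orientation: [[0.028, 1.0, 0.009], [1.0, -0.028, 0.004], [0.004, 0.009, -1.0]]
force: [-0.4, -0.4, -0.3]
gripper_width: -0.0
```

Run:
```python
from h import *
q=cams.capture("wrist");p=cams.capture("scene"); e=np.array(status.sense()["eef_pos"])
A=q["color"].copy();B=p["color"].copy()
a=cv2.resize(A[200:380,210:410],(444,400),interpolation=cv2.INTER_CUBIC); b=cv2.resize(B[115:175,370:440],(356,305),interpolation=cv2.INTER_CUBIC)
u=proj(q,e);cv2.circle(a,tuple(int(v) for v in (u-[210,200])*2.22),3,(0,0,255),-1)
u=proj(p,e);cv2.circle(b,tuple(int(v) for v in (u-[370,115])*5.085),3,(0,0,255),-1)
b=cv2.copyMakeBorder(b,0,95,0,0,cv2.BORDER_CONSTANT)
cv2.imwrite("pics/c6.png",np.hstack([a,b]))
```

```text
(no output)
```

View pics/c6.png

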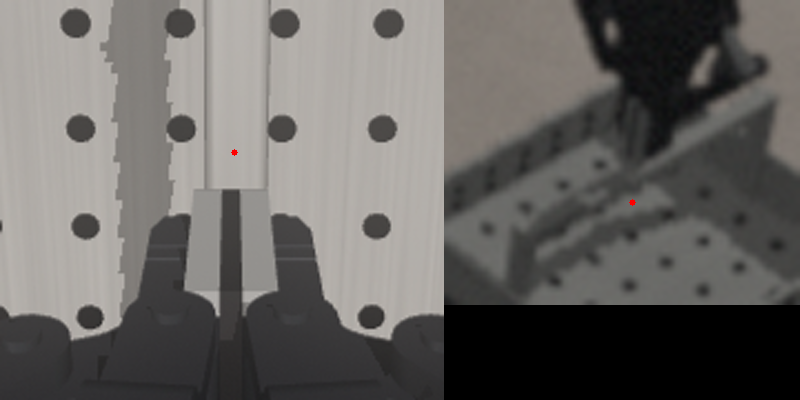

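Request:
{"method": "drive_tool", "body": {
  "motion": [
    [0, 0, 1.5, 0, -1],
    [0, 0, 3, 0, -1],
    [0, 0, 3, 0, -1]
  ]
}}

```text
time_s: 11.3
eef_pos: [501.9, 279.8, 45.9]
orientation: [[0.028, 1.0, 0.009], [1.0, -0.028, 0.003], [0.004, 0.009, -1.0]]
force: [-0.8, -0.1, -0.3]
gripper_width: 0.002
```

Request:
{"method": "drive_tool", "body": {
  "motion": [
    [0, 0, 1.5, 0, -1],
    [0, 0, 3, 0, -1],
    [0, 0, 3, 0, -1]
  ]
}}

```text
time_s: 11.6
eef_pos: [501.9, 279.9, 43.1]
orientation: [[0.028, 1.0, 0.009], [1.0, -0.028, 0.003], [0.004, 0.009, -1.0]]
force: [-0.9, -0.2, 2.8]
gripper_width: 0.001
```

Shut fingers touched the handle's top (z≈82) with the TCP reading 43. The real tips therefore sit about 38 mm behind the reported TCP, and the TCP has to go lower by that much. I'll lift, open, go down to about 26 and close.

Request:
{"method": "drive_tool", "body": {
  "motion": [
    [0, 0, -10, 0, -1],
    [0, 0, -30, 0, 1],
    [0, 0, -30, 0, 1],
    [0, 0, -30, 0, 1],
    [0, 0, -30, 0, 1],
    [0, 0, -30, 0, 1],
    [0, 0, -30, 0, 1],
    [0, 0, -10, 0, 1],
    [0, 0, 8, 0, 1],
    [0, 0, 17, 0, 1],
    [0, 0, 17, 0, 1],
    [0, 0, 17, 0, 1],
    [0, 0, 17, 0, -1],
    [0, 0, 17, 0, -1],
    [0, 0, 17, 0, -1],
    [0, 0, 17, 0, -1],
    [0, 0, 17, 0, -1],
    [0, 0, 17, 0, -1],
    [0, 0, 17, 0, -1],
    [0, 0, 17, 0, -1]
  ]
}}

```text
time_s: 13.6
eef_pos: [502.5, 280.1, 26.6]
orientation: [[0.028, 1.0, 0.01], [1.0, -0.028, 0.004], [0.004, 0.009, -1.0]]
force: [-0.8, 0.0, 3.9]
gripper_width: 0.127
```

Request:
{"method": "drive_tool", "body": {
  "motion": [
    [0, 0, -5, 0, -1],
    [0, 0, -15, 0, -1],
    [0, 0, -40, 0, -1],
    [0, 0, -75, 0, -1],
    [0, 0, -110, 0, -1],
    [0, 0, -140, 0, -1],
    [0, 0, -150, 0, -1],
    [0, 0, -150, 0, -1]
  ]
}}

```text
time_s: 14.4
eef_pos: [502.2, 280.1, 178.5]
orientation: [[0.028, 1.0, 0.013], [1.0, -0.028, 0.005], [0.006, 0.013, -1.0]]
force: [0.7, 0.5, -2.0]
gripper_width: 0.123
```

Request:
{"method": "drive_tool", "body": {
  "motion": [
    [-20, 10, 0, 0, -1],
    [-50, 25, 0, 0, -1],
    [-85, 42, 0, 0, -1],
    [-120, 59, 0, 0, -1],
    [-155, 76, 0, 0, -1],
    [-190, 93, 0, 0, -1],
    [-220, 107, 0, 0, -1],
    [-245, 120, 0, 0, -1],
    [-258, 126, 0, 0, -1],
    [-262, 128, 0, 0, -1],
    [-262, 128, 0, 0, -1],
    [-262, 128, 0, 0, -1],
    [-262, 128, 0, 0, -1]
  ]
}}

```text
time_s: 15.7
eef_pos: [622.2, 16.0, 178.5]
orientation: [[0.026, 1.0, 0.013], [1.0, -0.027, 0.006], [0.006, 0.012, -1.0]]
force: [-0.3, 0.6, -2.7]
gripper_width: 0.122
```

Run:
```python
from h import *
s=status.sense();print(np.round(s["eef_pos"],1))
p=cams.capture("top"); cv2.imwrite("pics/t7.png",cv2.resize(p["color"][120:345,120:460],None,fx=2.35,fy=2.35,interpolation=cv2.INTER_CUBIC))
q=cams.capture("wrist"); cv2.imwrite("pics/w7.png",q["color"])
for k,z in dict(basket=175,platform_top=108).items():
  for c in(p,q):
    for r in cams.find_in(k,c)[:2]: print(k,r["score"],np.round(r["uv"]),np.round(ray(c,r["uv"],z)))
```

```text
[622.2  16.  178.5]
basket 0.91 [286. 231.] [585. -23. 175.]
basket 0.23 [371. 276.] [ 477. -231.  175.]
basket 0.77 [311. 182.] [621.  60. 175.]
basket 0.33 [ 69. 395.] [480. -58. 175.]
platform_top 0.47 [399. 228.] [ 598. -311.  108.]
```

View pics/w7.png

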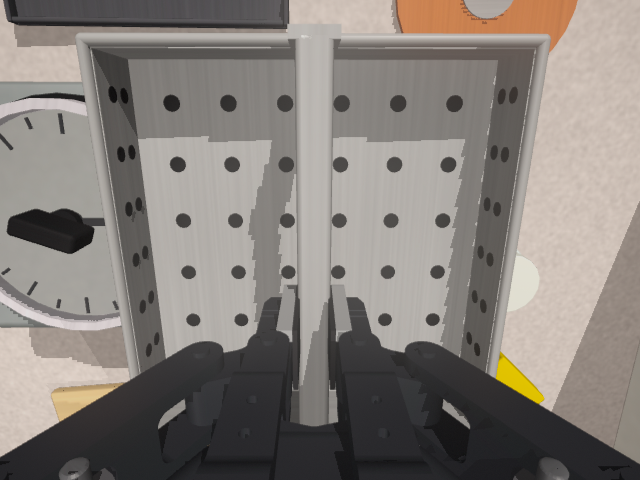

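Request:
{"method": "drive_tool", "body": {
  "motion": [
    [0, 0, 15, 0, -1],
    [0, 0, 30, 0, -1],
    [0, 0, 40, 0, -1],
    [0, 0, 46, 0, -1],
    [0, 0, 50, 0, -1],
    [0, 0, 52, 0, -1],
    [0, 0, 52, 0, -1],
    [0, 0, 52, 0, -1],
    [0, 0, 52, 0, -1],
    [0, 0, 52, 0, 1],
    [0, 0, 52, 0, 1],
    [0, 0, 52, 0, 1],
    [0, 0, 52, 0, 1],
    [0, 0, 52, 0, 1],
    [0, 0, 52, 0, 1],
    [0, 0, 30, 0, 1],
    [0, 0, 0, 0, 1],
    [0, 0, -20, 0, 1],
    [0, 0, -20, 0, 1],
    [0, 0, -20, 0, 1]
  ]
}}

```text
time_s: 18.0
eef_pos: [622.5, 14.9, 198.8]
orientation: [[0.027, 1.0, 0.014], [1.0, -0.028, 0.005], [0.006, 0.014, -1.0]]
force: [-0.2, -0.2, -1.0]
gripper_width: 0.997
```

Request:
{"method": "drive_tool", "body": {
  "motion": [
    [0, 0, -25, 0, 1],
    [-8, -50, -50, 0, 1],
    [-12, -100, -50, 0, 1],
    [-18, -150, -50, 0, 1],
    [-25, -178, -50, 0, 1],
    [-25, -178, -50, 0, 1],
    [-25, -178, -50, 0, 1]
  ]
}}

```text
time_s: 18.7
eef_pos: [442.2, -5.4, 244.9]
orientation: [[0.028, 1.0, 0.013], [1.0, -0.028, 0.006], [0.006, 0.012, -1.0]]
force: [0.6, -0.8, -1.1]
gripper_width: 1.004
```

Run:
```python
from h import *
s=status.sense();print(np.round(s["eef_pos"],1))
q=cams.capture("wrist"); cv2.imwrite("pics/w8.png",q["color"])
for k,z in dict(zero_mark=82,half_mark=82,pointer_tip=82,dial_knob=110).items():
    for r in cams.find_in(k,q)[:2]: print(k,round(r["score"],2),np.round(r["uv"]),np.round(ray(q,r["uv"],z)))
```

```text
[442.2  -5.4 244.9]
zero_mark 0.6 [310. 166.] [441.  27.  82.]
half_mark 0.64 [309. 167.] [440.  26.  82.]
pointer_tip 0.28 [393. 422.] [ 523. -254.   82.]
dial_knob 0.81 [310. 165.] [441.  31. 110.]
```

View pics/w8.png

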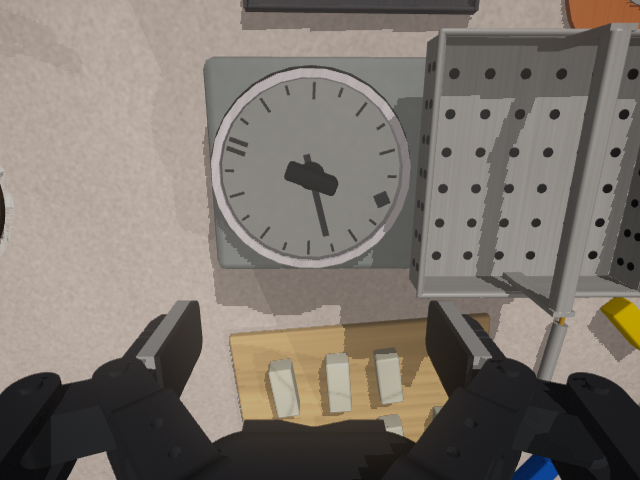

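The basket stands on the platform. The dial centre is near (311,167), the pointer tip (327,235), the diamond (382,199) and the double bar (237,146). I'll work these out in world angles.

Run:
```python
from h import *
q=cams.capture("wrist"); g=cv2.cvtColor(q["color"],cv2.COLOR_BGR2GRAY)
# homography: world plane z=82 patch, 0.5 mm/px around the dial
def patch(q,c,z,r=100,s=2):
    P=np.float32([[c[0]-r,c[1]+r],[c[0]+r,c[1]+r],[c[0]+r,c[1]-r],[c[0]-r,c[1]-r]])
    src=np.float32([proj(q,[*a,z]) for a in P]); n=2*r*s
    return cv2.warpPerspective(q["color"],cv2.getPerspectiveTransform(src,np.float32([[0,0],[n,0],[n,n],[0,n]])),(n,n))
im=patch(q,(443,17),84); gg=cv2.cvtColor(im,cv2.COLOR_BGR2GRAY)
print(cv2.HoughCircles(cv2.GaussianBlur(gg,(5,5),0),cv2.HOUGH_GRADIENT,2,50,param1=80,param2=40,minRadius=140,maxRadius=190))
for n,u in dict(c=(311,167),tip=(327,235),dia=(382,199),half=(237,146)).items(): print(n,np.round(ray(q,u,82)[:2],1))
for u in((287,170),(336,185),(311,178)): print("knob",np.round(ray(q,u,112)[:2],1))
cv2.imwrite("pics/p8.png",im)
```

```text
[[[197.  197.  175.6]]]
c [443.9  25.9]
tip [457. -38.]
dia [508.   -5.1]
half [379.7  46.1]
knob [424.2  27.8]
knob [464.   14.2]
knob [443.6  20.6]
```

Request:
{"method": "drive_tool", "body": {
  "motion": [
    [12, 0, 0, -0.15, 1],
    [23, 0, 0, -0.3, 1],
    [23, 0, 20, -0.45, 1],
    [23, 0, 40, -0.6, 1],
    [23, 0, 60, -0.75, 1],
    [23, 0, 80, -0.9, 1],
    [23, 0, 95, -1.05, 1],
    [23, 0, 110, -1.218, 1],
    [23, 0, 110, -1.218, 1],
    [23, 0, 130, -1.218, 1],
    [23, 0, 160, -1.218, 1],
    [23, 0, 180, -1.218, 1],
    [23, 0, 189, -1.218, 1],
    [23, 0, 189, -1.218, 1],
    [23, 0, 189, -1.218, 1]
  ]
}}

```text
time_s: 20.5
eef_pos: [448.4, 18.7, 58.0]
orientation: [[-0.928, 0.372, 0.015], [0.372, 0.928, 0.005], [-0.012, 0.011, -1.0]]
force: [0.7, 0.0, 0.1]
gripper_width: 0.999
```

Request:
{"method": "drive_tool", "body": {
  "motion": [
    [0, 0, 0, 0, -1],
    [0, 0, 0, 0, -1],
    [0, 0, 0, 0, -1],
    [0, 0, 0, 0, -1],
    [0, 0, 0, 0, -1],
    [0, 0, 0, 0, -1],
    [0, 0, 0, 0, -1],
    [0, 0, 0, 0, -1],
    [0, 0, 0, 0, -1]
  ]
}}

```text
time_s: 21.4
eef_pos: [448.0, 17.4, 58.5]
orientation: [[-0.929, 0.37, 0.014], [0.37, 0.929, 0.003], [-0.012, 0.008, -1.0]]
force: [-1.7, -4.0, 5.7]
gripper_width: 0.145
```

Request:
{"method": "drive_tool", "body": {
  "motion": [
    [0, -0.5, 0, 0.1, -1],
    [0, -1, 0, 0.2, -1],
    [0, -1.5, 0, 0.3, -1],
    [0, -2, 0, 0.4, -1],
    [0.2, -2.3, 0, 0.5, -1],
    [0.5, -2.8, 0, 0.6, -1],
    [0.8, -3.3, 0, 0.7, -1],
    [1.1, -3.8, 0, 0.8, -1],
    [1.4, -4.2, 0, 0.9, -1],
    [1.5, -4.4, 0, 0.94, -1],
    [1.5, -4.4, 0, 0.94, -1],
    [1.5, -4.4, 0, 0.94, -1],
    [1.5, -4.4, 0, 0.94, -1]
  ]
}}

```text
time_s: 22.7
eef_pos: [444.3, 14.1, 58.5]
orientation: [[-0.249, 0.968, 0.012], [0.968, 0.249, 0.003], [0.0, 0.013, -1.0]]
force: [-2.3, 1.3, 5.0]
gripper_width: 0.145
```

Request:
{"method": "drive_tool", "body": {
  "motion": [
    [0, 0, 0, 0, 1],
    [0, 0, 0, 0, 1],
    [0, 0, 0, 0, 1],
    [0, 0, 0, 0, 1],
    [0, 0, 0, 0, 1],
    [0, 0, -30, 0, 1],
    [0, 0, -70, 0, 1],
    [0, 0, -120, 0.14, 1],
    [-10, 0, -160, 0.28, 1],
    [-18, -5, -187, 0.28, 1],
    [-18, -5, -187, 0.28, 1],
    [-18, -5, -187, 0.28, 1]
  ]
}}

```text
time_s: 23.9
eef_pos: [441.8, -5.2, 245.6]
orientation: [[0.028, 1.0, 0.014], [1.0, -0.028, 0.004], [0.004, 0.014, -1.0]]
force: [0.0, 0.3, 0.0]
gripper_width: 1.0
```

```bash
cat >> h.py <<'E'
def patch(q,c=(443,17),z=82,r=100,s=2):
    P=np.float32([[c[0]-r,c[1]+r],[c[0]+r,c[1]+r],[c[0]+r,c[1]-r],[c[0]-r,c[1]-r]])
    src=np.float32([proj(q,[*a,z]) for a in P]); n=2*r*s
    return cv2.warpPerspective(q["color"],cv2.getPerspectiveTransform(src,np.float32([[0,0],[n,0],[n,n],[0,n]])),(n,n))
def dial(q,name=None):
    im=patch(q); g=cv2.cvtColor(im,cv2.COLOR_BGR2GRAY)
    c=cv2.HoughCircles(cv2.GaussianBlur(g,(5,5),0),cv2.HOUGH_GRADIENT,2,50,param1=80,param2=40,minRadius=160,maxRadius=190)[0][0]
    pol=cv2.warpPolar(g,(100,720),(float(c[0]),float(c[1])),200,cv2.WARP_POLAR_LINEAR) # col=mm, row: 0.5deg, clockwise from +x
    if name: cv2.imwrite(name,im)
    return c,pol
E
python3 - <<'E'
from h import *
s=status.sense();print(np.round(s["eef_pos"],1))
q=cams.capture("wrist"); c,pol=dial(q,"pics/p9.png"); print(c)
d=lambda a,b:pol[:,a:b].mean(1)
for n,(a,b) in dict(pointer=(35,55),ticks=(63,74)).items():
    v=d(a,b); print(n,[(i/2,int(v[i])) for i in range(720) if v[i]<np.median(v)-25])
E
```

```text
[441.8  -5.2 245.6]
[197.  185.  171.2]
pointer [(75.5, 105), (76.0, 81), (76.5, 67), (77.0, 63), (77.5, 62), (78.0, 62), (78.5, 62), (79.0, 62), (79.5, 62), (80.0, 62), (80.5, 62), (81.0, 62), (81.5, 64), (82.0, 68), (82.5, 77), (83.0, 91), (83.5, 102)]
ticks [(6.0, 91), (6.5, 73), (7.0, 66), (7.5, 74), (8.0, 99), (41.5, 93), (42.0, 82), (42.5, 83), (43.0, 98), (72.0, 106), (72.5, 99), (73.0, 97), (73.5, 94), (74.0, 88), (74.5, 85), (75.0, 79), (75.5, 76), (76.0, 71), (76.5, 66), (77.0, 65), (77.5, 66), (78.0, 72), (78.5, 76), (79.0, 79), (79.5, 83), (80.0, 87), (80.5, 93), (81.0, 97), (81.5, 105), (110.0, 94), (110.5, 89), (111.0, 96), (144.0, 103), (144.5, 87), (145.0, 85), (145.5, 93), (179.5, 85), (180.0, 70), (180.5, 73), (181.0, 86), (198.0, 104), (198.5, 98), (199.0, 102), (216.0, 95), (216.5, 72), (217.0, 66), (217.5, 77), (218.0, 104), (235.0, 100), (235.5, 87), (236.0, 87), (236.5, 102), (249.5, 99), (250.0, 78), (250.5, 69), (251.0, 68), (251.5, 67), (252.0, 69), (252.5, 84), (256.5, 98), (257.0, 75), (257.5, 71), (258.0, 69), (258.5, 68), (259.0, 70), (259.5, 88), (273.0, 100), (273.5, 88), (274.0, 89), (274.5, 104), (292.0, 89), (292.5, 74), (293.0, 73), (293.5, 88), (311.0, 95), (311.5, 87), (312.0, 88), (329.5, 87), (330.0, 69), (330.5, 65), (331.0, 74), (331.5, 101), (348.0, 104), (348.5, 97), (349.0, 96)]
```

View pics/p9.png

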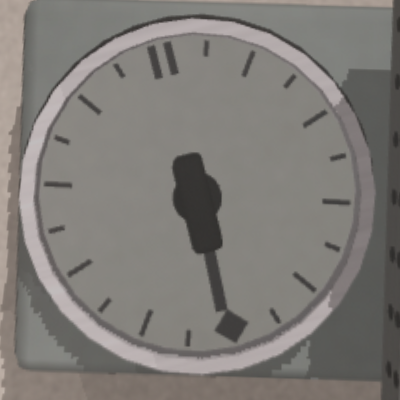

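The zero mark stands within about 2° of the pointer, well inside the 5.7° allowed. Next I'll locate the bars.

```bash
cat >> h.py <<'E'
def bars(q,c=(503,-294),z=37,r=190,s=2):
    im=patch(q,c,z,r,s); h=cv2.cvtColor(im,cv2.COLOR_BGR2HSV)
    m=((h[...,1]<50)&(h[...,2]>150)).astype(np.uint8)*255
    m=cv2.morphologyEx(m,cv2.MORPH_OPEN,np.ones((5,5)))
    out=[]
    for k in cv2.findContours(m,cv2.RETR_EXTERNAL,cv2.CHAIN_APPROX_NONE)[0]:
        (u,v),wh,a=cv2.minAreaRect(k); w=np.array(wh)/s
        if 15<w.min()<45 and 40<w.max()<95:
            b=cv2.boxPoints(((u,v),wh,a)); e=[b[1]-b[0],b[2]-b[1]]; L=max(e,key=np.linalg.norm)
            ang=np.degrees(np.arctan2(-L[1],L[0]))%180   # world angle of long axis
            out.append([c[0]-r+u/s,c[1]+r-v/s,ang,w.max(),w.min()])
            cv2.drawContours(im,[b.astype(int)],0,(0,0,255),1)
    return np.round(out,1),im,m
E
python3 - <<'E'
from h import *
q=cams.capture("top"); o,im,m=bars(q); print(o)
cv2.imwrite("pics/b10.png",np.hstack([cv2.resize(im,(400,400)),cv2.cvtColor(cv2.resize(m,(400,400)),cv2.COLOR_GRAY2BGR)]))
for r in cams.find_in("bar1",q): print(round(r["score"],2),np.round(ray(q,r["uv"],34)[:2]))
E
```

```text
[[ 654.9 -420.8    3.5   45.9   37.1]
 [ 475.7 -344.8   94.8   57.8   25.7]
 [ 540.2 -336.2   98.7   58.9   25.6]
 [ 607.8 -332.5   91.4   67.8   22. ]
 [ 404.  -250.1   97.1   65.9   26. ]
 [ 469.7 -244.2   93.    68.2   25.6]
 [ 532.  -237.7   97.5   59.9   24.9]]
0.83 [ 404. -256.]
0.8 [ 821. -186.]
0.74 [ 480. -344.]
0.72 [ 470. -246.]
0.71 [ 527. -330.]
0.62 [ 743. -417.]
0.59 [ 523. -232.]
0.54 [ 604. -324.]
```

View pics/b10.png

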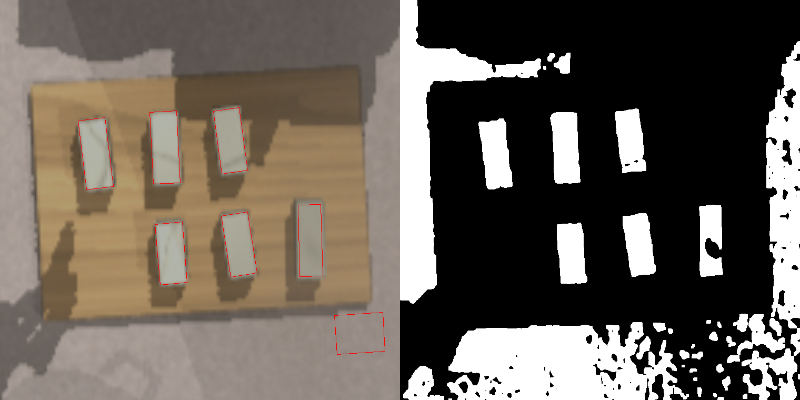

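```bash
cat >> h.py <<'E'
def go(X,yaw=None):
    s=status.sense(); R=np.array(s["orientation"]); v=R.T@(np.array(X,float)-np.array(s["eef_pos"]))
    a=np.degrees(np.arctan2(R[1,1],R[0,1])); tr=0 if yaw is None else -np.radians(yaw-a)
    print("to",X,yaw,"shift",np.round(v,1),"turn",round(tr,3),"|",np.round(s["eef_pos"],1),"yaw",round(a,1),"w",round(s["gripper_width"],3))
E
python3 - <<'E'
from h import *
go([404,-250,120],7.1); go([404,-250,-16],7.1); go([404,-250,-22],7.1)
E
```

```text
to [404, -250, 120] 7.1 shift [-246.6  -30.4  122. ] turn -0.152 | [440.2  -4.8 243.3] yaw -1.6 w 1.0
to [404, -250, -16] 7.1 shift [-247.2  -31.6  258. ] turn -0.152 | [440.2  -4.8 243.3] yaw -1.6 w 1.0
to [404, -250, -22] 7.1 shift [-247.2  -31.6  264. ] turn -0.152 | [440.2  -4.8 243.3] yaw -1.6 w 1.0
```

Request:
{"method": "drive_tool", "body": {
  "motion": [
    [-45, -5, 0, -0.05, 0.2],
    [-95, -11, 0, -0.1, 0.2],
    [-145, -17, 20, -0.152, 0.2],
    [-195, -24, 60, -0.152, 0.2],
    [-235, -29, 100, -0.152, 0.2],
    [-247, -31, 140, -0.152, 0.2],
    [-247, -31, 180, -0.152, 0.2],
    [-247, -31, 220, -0.152, 0.2],
    [-247, -31, 245, -0.152, 0.2],
    [-247, -31, 258, -0.152, 0.2],
    [-247, -31, 258, -0.152, 0.2],
    [-247, -31, 258, -0.152, 0.2],
    [-247, -31, 258, -0.152, 0.2]
  ]
}}

```text
time_s: 25.35
eef_pos: [406.2, -250.8, -14.5]
orientation: [[-0.124, 0.992, 0.011], [0.992, 0.124, 0.002], [0.001, 0.011, -1.0]]
force: [-0.2, -0.8, -0.2]
gripper_width: 0.601
```

Request:
{"method": "drive_tool", "body": {
  "motion": [
    [0, 0, 3, 0, 0.2],
    [0, 0, 6, 0, 0.2],
    [0, 0, 6, 0, 0.2]
  ]
}}

```text
time_s: 25.65
eef_pos: [406.5, -250.9, -20.1]
orientation: [[-0.125, 0.992, 0.012], [0.992, 0.125, 0.001], [0.0, 0.012, -1.0]]
force: [-0.3, -0.3, 0.5]
gripper_width: 0.599
```

Request:
{"method": "drive_tool", "body": {
  "motion": [
    [0, 0, 0, 0, -1],
    [0, 0, 0, 0, -1],
    [0, 0, 0, 0, -1],
    [0, 0, 0, 0, -1],
    [0, 0, 0, 0, -1],
    [0, 0, 0, 0, -1],
    [0, 0, -5, 0, -1],
    [0, 0, -25, 0, -1],
    [0, 0, -60, 0, -1],
    [0, 0, -105, 0, -1],
    [0, 0, -150, 0, -1],
    [0, 0, -180, 0, -1],
    [0, 0, -187, 0, -1],
    [0, 0, -187, 0, -1]
  ]
}}

```text
time_s: 27.05
eef_pos: [404.8, -251.5, 167.6]
orientation: [[-0.125, 0.992, 0.014], [0.992, 0.125, 0.0], [-0.002, 0.014, -1.0]]
force: [0.6, 0.1, -1.1]
gripper_width: 0.311
```

Run:
```python
from h import *
s=status.sense();print(s["force"])
q=cams.capture("top"); 
# basket rim on the platform ~z 138: edges; dark/light
o,im,m=bars(q); print(o)
im=patch(q,(623,15),138,130,2); cv2.imwrite("pics/bk.png",im)
# handle top z=181
go([622+49,15-46,168],-1.5); go([622+49,15-46,130],-1.5)
```

```text
[ 0.58762539  0.14005469 -1.1089212 ]
[[ 561.1 -462.6   97.8   44.1   25.8]
 [ 654.6 -461.6   68.6   41.3   28.9]
 [ 677.2 -460.2   90.    46.5   24.5]
 [ 658.1 -419.5  175.2   43.1   34.7]
 [ 475.7 -344.7   94.9   57.4   25.6]
 [ 540.2 -336.2   98.7   58.8   25.4]
 [ 607.9 -332.5   90.7   67.9   21.5]
 [ 469.9 -244.1   93.    67.9   25.2]
 [ 531.9 -237.7   97.4   59.9   24.8]]
to [671, -31, 168] -1.5 shift [184.5 292.7   1.3] turn 0.151 | [ 403.6 -250.6  165.9] yaw 7.2 w 0.308
to [671, -31, 130] -1.5 shift [184.5 292.3  39.3] turn 0.151 | [ 403.6 -250.6  165.9] yaw 7.2 w 0.308
```

View pics/bk.png

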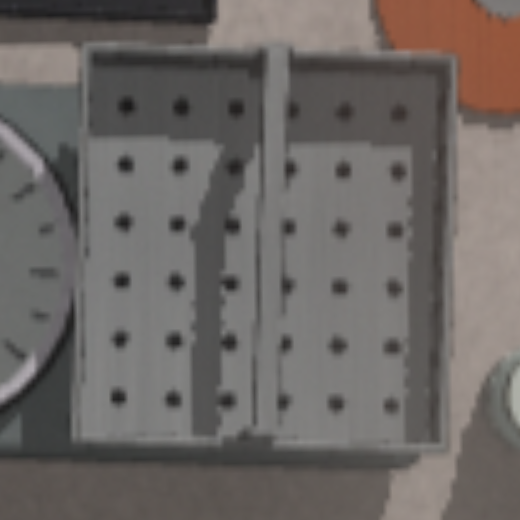

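Bar held (about 1.1 N). Carrying it over the far +y quarter of the basket; the basket's centre is about (623,17).

Run:
```python
from h import *
go([671,62,170],-1.5); go([671,62,110],-1.5); go([671,62,100],-1.5)
```

```text
to [671, 62, 170] -1.5 shift [276.8 304.3  -0.5] turn 0.151 | [ 403.6 -250.6  165.9] yaw 7.2 w 0.308
to [671, 62, 110] -1.5 shift [276.8 303.7  59.5] turn 0.151 | [ 403.6 -250.6  165.9] yaw 7.2 w 0.308
to [671, 62, 100] -1.5 shift [276.7 303.5  69.5] turn 0.151 | [ 403.6 -250.6  165.9] yaw 7.2 w 0.308
```

Request:
{"method": "drive_tool", "body": {
  "motion": [
    [20, 22, -3, 0, -1],
    [50, 55, -3, 0.03, -1],
    [80, 88, -3, 0.06, -1],
    [112, 123, -3, 0.09, -1],
    [145, 160, -3, 0.12, -1],
    [180, 198, -3, 0.151, -1],
    [214, 235, -3, 0.151, -1],
    [245, 270, -3, 0.151, -1],
    [267, 294, -3, 0.151, -1],
    [277, 304, -3, 0.151, -1],
    [277, 304, -3, 0.151, -1],
    [277, 304, -3, 0.151, -1],
    [277, 304, 20, 0.151, -1],
    [277, 304, 45, 0.151, -1],
    [277, 304, 58, 0.151, -1],
    [277, 304, 58, 0.151, -1]
  ]
}}

```text
time_s: 28.7
eef_pos: [667.9, 60.7, 108.3]
orientation: [[0.028, 1.0, 0.004], [1.0, -0.028, 0.002], [0.002, 0.004, -1.0]]
force: [0.0, 1.2, -0.8]
gripper_width: 0.311
```

Run:
```python
from h import *
s=status.sense();print(s["force"]); go([671,62,100],-1.5)
q=cams.capture("scene"); w=cams.capture("wrist")
a=cv2.resize(w["color"],(480,360)); b=cv2.resize(q["color"][150:270,310:417],(320,360),interpolation=cv2.INTER_CUBIC)
cv2.imwrite("pics/c11.png",np.hstack([a,b]))
```

```text
[ 0.01733661  1.24407416 -0.77250842]
to [671, 62, 100] -1.5 shift [1.4 3.1 8.3] turn -0.002 | [667.9  60.7 108.3] yaw -1.6 w 0.311
```

View pics/c11.png

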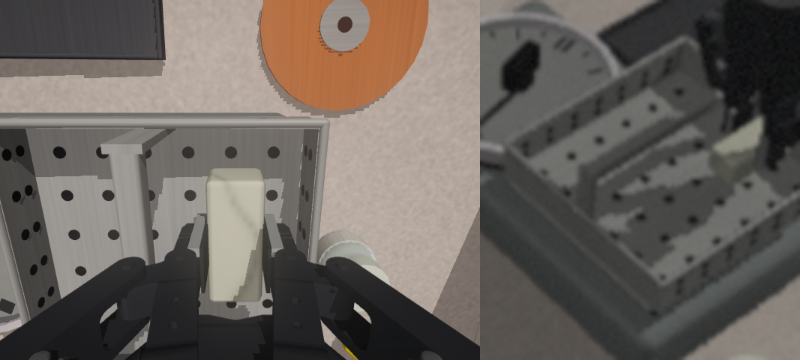

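Request:
{"method": "drive_tool", "body": {
  "motion": [
    [0, 0, 5, 0, -1],
    [0, 0, 10, 0, -1],
    [0, 0, 14, 0, -1],
    [0, 0, 14, 0, -1]
  ]
}}

```text
time_s: 29.2
eef_pos: [670.8, 61.4, 97.2]
orientation: [[0.027, 1.0, 0.01], [1.0, -0.027, 0.002], [0.002, 0.01, -1.0]]
force: [-0.1, 0.2, -0.9]
gripper_width: 0.312
```

Request:
{"method": "drive_tool", "body": {
  "motion": [
    [0, 0, 4, 0, -1],
    [0, 0, 8, 0, -1],
    [0, 0, 8, 0, -1],
    [0, 0, 8, 0, -1]
  ]
}}

```text
time_s: 29.6
eef_pos: [671.5, 61.5, 89.7]
orientation: [[0.027, 1.0, 0.011], [1.0, -0.027, 0.002], [0.003, 0.011, -1.0]]
force: [1.0, -0.0, 1.4]
gripper_width: 0.313
```

Request:
{"method": "drive_tool", "body": {
  "motion": [
    [0, 0, -1, 0, -0.1],
    [0, 0, -1, 0, -0.1],
    [0, 0, -1, 0, -0.1],
    [0, 0, -1, 0, -0.1],
    [0, 0, -15, 0, -0.1],
    [0, 0, -40, 0, -0.1],
    [0, 0, -80, 0, -0.1],
    [0, 0, -110, 0, -0.1],
    [0, 0, -110, 0, 0.2]
  ]
}}

```text
time_s: 30.5
eef_pos: [673.7, 61.3, 206.9]
orientation: [[0.027, 0.999, 0.021], [1.0, -0.027, 0.002], [0.003, 0.021, -1.0]]
force: [0.3, 0.7, 0.9]
gripper_width: 0.592
```

Run:
```python
from h import *
q=cams.capture("top"); o,im,m=bars(q); print(o)
go([470,-245,130],3.0);go([470,-245,-20],3.0)
go([476,-345,130],4.8);go([476,-345,-20],4.8)
```

```text
[[ 474.5 -344.8   90.    58.5   26. ]
 [ 607.7 -335.7   92.6   64.5   25.4]
 [ 470.3 -244.5   93.5   68.8   26.5]]
to [470, -245, 130] 3.0 shift [-311.8 -194.8   69.8] turn -0.079 | [671.9  61.3 203.8] yaw -1.5 w 0.605
to [470, -245, -20] 3.0 shift [-312.2 -197.2  219.8] turn -0.079 | [671.9  61.3 203.8] yaw -1.5 w 0.605
to [476, -345, 130] 4.8 shift [-411.6 -186.1   69.7] turn -0.111 | [671.9  61.3 203.8] yaw -1.5 w 0.605
to [476, -345, -20] 4.8 shift [-412.  -188.5  219.6] turn -0.111 | [671.9  61.3 203.8] yaw -1.5 w 0.605
```

Request:
{"method": "drive_tool", "body": {
  "motion": [
    [-35, -22, 0, -0.02, 0.2],
    [-75, -47, 0, -0.05, 0.2],
    [-115, -72, 0, -0.079, 0.2],
    [-155, -98, 0, -0.079, 0.2],
    [-195, -123, 0, -0.079, 0.2],
    [-235, -148, 30, -0.079, 0.2],
    [-275, -173, 70, -0.079, 0.2],
    [-305, -192, 110, -0.079, 0.2],
    [-312, -197, 150, -0.079, 0.2],
    [-312, -197, 190, -0.079, 0.2],
    [-312, -197, 212, -0.079, 0.2],
    [-312, -197, 220, -0.079, 0.2],
    [-312, -197, 220, -0.079, 0.2],
    [-312, -197, 220, -0.079, 0.2],
    [-312, -197, 220, -0.079, 0.2]
  ]
}}

```text
time_s: 32.05
eef_pos: [472.0, -245.5, -18.4]
orientation: [[-0.053, 0.998, 0.019], [0.999, 0.053, 0.0], [-0.001, 0.019, -1.0]]
force: [0.3, -0.3, 0.6]
gripper_width: 0.597
```

Request:
{"method": "drive_tool", "body": {
  "motion": [
    [0, 0, 1, 0, -1],
    [0, 0, 1, 0, -1],
    [0, 0, 1, 0, -1],
    [0, 0, 1, 0, -1],
    [0, 0, 1, 0, -1],
    [0, 0, 1, 0, -1],
    [0, 0, -5, 0, -1],
    [0, 0, -25, 0, -1],
    [0, 0, -60, 0, -1],
    [0, 0, -105, 0, -1],
    [0, 0, -150, 0, -1],
    [0, 0, -180, 0, -1],
    [0, 0, -190, 0, -1],
    [0, 0, -190, 0, -1]
  ]
}}

```text
time_s: 33.45
eef_pos: [469.3, -246.2, 173.2]
orientation: [[-0.053, 0.998, 0.023], [0.999, 0.053, -0.002], [-0.003, 0.022, -1.0]]
force: [-1.0, 0.8, 0.0]
gripper_width: 0.312
```

Run:
```python
from h import *
s=status.sense();print(s["force"],s["gripper_width"])
q=cams.capture("top"); o,im,m=bars(q); print(o)
bx=patch(q,(623,17),120,110,2); cv2.imwrite("pics/bk2.png",bx)
for r in cams.find_in("bar1",q): print(round(r["score"],2),np.round(ray(q,r["uv"],120)[:2]))
go([574,-30,172],-1.5); go([574,-30,90],-1.5)
```

```text
[-1.01653375  0.79492307  0.04950582] 0.3118838820398376
[[ 540.1 -336.    98.9   59.4   25.7]
 [ 607.9 -332.2   90.8   68.5   22.5]
 [ 531.8 -237.6   96.5   59.9   25.1]]
0.81 [ 724. -396.]
0.77 [ 801. -188.]
0.71 [671.  57.]
0.68 [ 594. -314.]
0.58 [ 527. -224.]
0.53 [ 529. -322.]
0.52 [ 488. -352.]
to [574, -30, 172] -1.5 shift [ 2.088e+02  1.182e+02 -1.000e-01] turn 0.079 | [ 467.  -244.7  169.7] yaw 3.0 w 0.31
to [574, -30, 90] -1.5 shift [208.7 116.8  81.9] turn 0.079 | [ 467.  -244.7  169.7] yaw 3.0 w 0.31
```

Request:
{"method": "drive_tool", "body": {
  "motion": [
    [30, 17, -3, 0.02, -1],
    [70, 40, -3, 0.05, -1],
    [110, 62, -3, 0.079, -1],
    [150, 85, -3, 0.079, -1],
    [185, 105, -3, 0.079, -1],
    [205, 116, -3, 0.079, -1],
    [209, 118, -3, 0.079, -1],
    [209, 118, -3, 0.079, -1],
    [209, 118, 20, 0.079, -1],
    [209, 117, 45, 0.079, -1],
    [209, 117, 62, 0.079, -1],
    [209, 117, 72, 0.079, -1],
    [209, 117, 72, 0.079, -1],
    [209, 117, 72, 0.079, -1]
  ]
}}

```text
time_s: 34.95
eef_pos: [574.0, -30.5, 100.1]
orientation: [[0.027, 0.999, 0.017], [1.0, -0.027, 0.002], [0.002, 0.017, -1.0]]
force: [-0.1, -0.1, -0.6]
gripper_width: 0.313
```

Request:
{"method": "drive_tool", "body": {
  "motion": [
    [0, 0, 5, 0, -1],
    [0, 0, 9, 0, -1],
    [0, 0, 9, 0, -1],
    [0, 0, 9, 0, -0.1],
    [0, 0, 9, 0, -0.1],
    [0, 0, 9, 0, -0.1],
    [0, 0, 9, 0, -0.1],
    [0, 0, -5, 0, -0.1],
    [0, 0, -30, 0, -0.1],
    [0, 0, -70, 0, -0.1],
    [0, 0, -105, 0, -0.1],
    [0, 0, -105, 0, -0.1]
  ]
}}

```text
time_s: 36.15
eef_pos: [577.3, -31.3, 213.1]
orientation: [[0.027, 0.999, 0.031], [1.0, -0.027, 0.0], [0.001, 0.031, -1.0]]
force: [0.0, 0.7, 1.8]
gripper_width: 0.453
```

Run:
```python
from h import *
q=cams.capture("top"); o,im,m=bars(q); print(o)
for r in cams.find_in("bar1",q): print(round(r["score"],2),np.round(ray(q,r["uv"],120)[:2]),np.round(ray(q,r["uv"],35)[:2]))
go([532,-238,130],7);go([532,-238,-19],7)
```

```text
[[ 540.  -335.9   98.9   60.3   25.8]
 [ 608.  -332.3   91.    69.7   24. ]
 [ 531.8 -237.6   96.7   60.8   25.4]]
0.8 [ 600. -316.] [ 606. -331.]
0.75 [ 805. -188.] [ 825. -194.]
0.67 [ 727. -400.] [ 742. -420.]
0.62 [676.  54.] [687.  65.]
0.58 [ 527. -324.] [ 528. -339.]
0.51 [ 480. -325.] [ 477. -341.]
0.5 [ 528. -223.] [ 529. -231.]
0.23 [453.  34.] [448.  44.]
to [532, -238, 130] 7 shift [-208.4  -37.4   76.3] turn -0.149 | [573.4 -30.9 207.4] yaw -1.6 w 0.448
to [532, -238, -19] 7 shift [-208.7  -40.4  225.2] turn -0.149 | [573.4 -30.9 207.4] yaw -1.6 w 0.448
```

Request:
{"method": "drive_tool", "body": {
  "motion": [
    [-25, -5, 0, -0.03, 0.2],
    [-60, -11, 0, -0.06, 0.2],
    [-95, -18, 0, -0.1, 0.2],
    [-130, -25, 0, -0.149, 0.2],
    [-165, -31, 30, -0.149, 0.2],
    [-200, -37, 70, -0.149, 0.2],
    [-208, -40, 110, -0.149, 0.2],
    [-208, -40, 150, -0.149, 0.2],
    [-208, -40, 190, -0.149, 0.2],
    [-208, -40, 215, -0.149, 0.2],
    [-208, -40, 225, -0.149, 0.2],
    [-208, -40, 225, -0.149, 0.2],
    [-208, -40, 225, -0.149, 0.2],
    [-208, -40, 225, -0.149, 0.2]
  ]
}}

```text
time_s: 37.65
eef_pos: [534.1, -238.1, -16.9]
orientation: [[-0.122, 0.992, 0.024], [0.993, 0.122, -0.0], [-0.003, 0.024, -1.0]]
force: [0.2, -0.7, -0.3]
gripper_width: 0.601
```

Request:
{"method": "drive_tool", "body": {
  "motion": [
    [0, -1, 2, 0, -1],
    [0, -1, 2, 0, -1],
    [0, -1, 2, 0, -1],
    [0, -1, 2, 0, -1],
    [0, -1, 2, 0, -1],
    [0, -1, 2, 0, -1],
    [0, -1, -5, 0, -1],
    [0, -1, -25, 0, -1],
    [0, -1, -60, 0, -1],
    [0, -1, -105, 0, -1],
    [0, -1, -150, 0, -1],
    [0, -1, -180, 0, -1],
    [0, -1, -190, 0, -1],
    [0, -1, -190, 0, -1],
    [0, -1, -190, 0, -1]
  ]
}}

```text
time_s: 39.15
eef_pos: [527.1, -237.4, 170.9]
orientation: [[-0.122, 0.992, 0.021], [0.993, 0.122, 0.002], [-0.001, 0.021, -1.0]]
force: [0.2, 0.3, -2.0]
gripper_width: 0.309
```

Run:
```python
from h import *
s=status.sense();print(np.round(s["orientation"],3)[:,2],s["gripper_width"])
q=cams.capture("top"); s=status.sense();print(np.round(s["orientation"],3)[:,2])
go([670,-30,174],-1.5); go([670,-30,90],-1.5)
```

```text
[ 0.021  0.002 -1.   ] 0.30901345111466966
[ 0.019  0.002 -1.   ]
to [670, -30, 174] -1.5 shift [188.2 167.4  -0.5] turn 0.148 | [ 526.7 -237.2  170.2] yaw 7.0 w 0.312
to [670, -30, 90] -1.5 shift [188.2 165.8  83.5] turn 0.148 | [ 526.7 -237.2  170.2] yaw 7.0 w 0.312
```

Request:
{"method": "drive_tool", "body": {
  "motion": [
    [25, 22, -4, 0.03, -1],
    [60, 53, -4, 0.06, -1],
    [95, 84, -4, 0.1, -1],
    [130, 115, -4, 0.148, -1],
    [165, 146, -4, 0.148, -1],
    [184, 163, -4, 0.148, -1],
    [188, 167, -4, 0.148, -1],
    [188, 167, -4, 0.148, -1],
    [188, 167, 20, 0.148, -1],
    [188, 167, 45, 0.148, -1],
    [188, 166, 62, 0.148, -1],
    [188, 166, 72, 0.148, -1],
    [188, 166, 72, 0.148, -1],
    [188, 166, 72, 0.148, -1]
  ]
}}

```text
time_s: 40.6
eef_pos: [670.4, -30.8, 101.9]
orientation: [[0.027, 0.999, 0.02], [1.0, -0.027, 0.002], [0.003, 0.02, -1.0]]
force: [-0.9, 0.4, -2.1]
gripper_width: 0.314
```

Request:
{"method": "drive_tool", "body": {
  "motion": [
    [0, 0, 5, 0, -1],
    [0, 0, 9, 0, -1],
    [0, 0, 9, 0, -1],
    [0, 0, 9, 0, -0.1],
    [0, 0, 9, 0, -0.1],
    [0, 0, 9, 0, -0.1],
    [0, 0, 9, 0, -0.1],
    [0, 0, -5, 0, -0.1],
    [0, 0, -30, 0, -0.1],
    [0, 0, -70, 0, -0.1],
    [0, 0, -105, 0, -0.1],
    [0, 0, -105, 0, -0.1],
    [0, 0, -105, 0, -0.1]
  ]
}}

```text
time_s: 41.9
eef_pos: [669.4, -31.2, 209.7]
orientation: [[0.027, 0.999, 0.024], [1.0, -0.027, 0.002], [0.002, 0.024, -1.0]]
force: [0.6, -0.2, 0.1]
gripper_width: 0.446
```

Run:
```python
from h import *
go([442,-5,245],-1.5)
```

```text
to [442, -5, 245] -1.5 shift [  20.2 -227.1  -40.8] turn -0.001 | [669.4 -31.2 209.7] yaw -1.5 w 0.446
```

Now I'll hover over the dial to read it.

Request:
{"method": "drive_tool", "body": {
  "motion": [
    [3, -30, -10, 0, 1],
    [6, -70, -25, 0, 1],
    [10, -115, -40, 0, 1],
    [15, -160, -40, 0, 1],
    [18, -200, -40, 0, 1],
    [20, -227, -40, 0, 1],
    [20, -227, -40, 0, 1],
    [20, -227, -40, 0, 1],
    [20, -227, -40, 0, 1]
  ]
}}

```text
time_s: 42.8
eef_pos: [442.7, -5.3, 243.9]
orientation: [[0.027, 0.999, 0.024], [1.0, -0.027, 0.002], [0.002, 0.024, -1.0]]
force: [0.5, -0.9, 0.6]
gripper_width: 0.999
```

```bash
cat >> h.py <<'E'
def reading(q,name=None):
    c,pol=dial(q,name)
    v=pol[:,35:55].mean(1); w=np.clip(np.median(v)-20-v,0,None); th=np.radians(np.arange(720)/2)
    pa=np.degrees(np.arctan2((w*np.sin(th)).sum(),(w*np.cos(th)).sum()))%360
    t=pol[:,63:74].mean(1); dk=t<np.median(t)-25
    seg=[];i=0
    while i<720:
        if dk[i]:
            j=i
            while j<719 and dk[j+1]: j+=1
            seg.append((i/2,j/2)); i=j
        i+=1
    return c,pa,seg
E
python3 - <<'E'
from h import *
s=status.sense();print(np.round(s["eef_pos"],1),np.round(s["orientation"],3)[:,2])
q=cams.capture("wrist"); print(reading(q,"pics/p12.png"))
print("half pred",(77+180))
E
```

```text
[442.7  -5.3 243.9] [ 0.024  0.002 -1.   ]
(array([193. , 187. , 171.2], dtype=float32), np.float64(197.43490213542003), [(5.0, 6.5), (40.0, 41.0), (70.0, 79.5), (108.5, 110.0), (144.0, 145.5), (162.5, 163.0), (180.5, 182.0), (199.0, 200.5), (218.0, 219.5), (237.0, 238.0), (251.5, 254.5), (258.5, 261.5), (274.5, 276.0), (293.0, 295.0), (312.0, 313.0), (329.5, 331.5)])
half pred 257
```

View pics/p12.png

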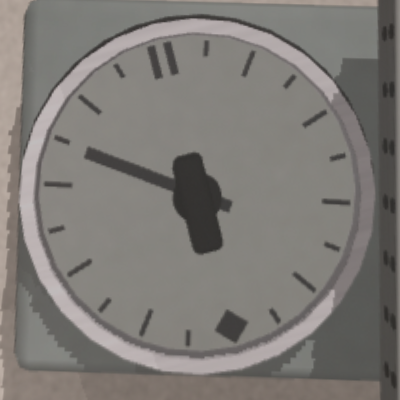

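The pointer stands at about 346 g (tip at (88,152), just short of the 350 g tick). A fourth bar is needed.

Run:
```python
from h import *
q=cams.capture("top"); o,im,m=bars(q); print(o)
for r in cams.find_in("bar1",q): print(round(r["score"],2),np.round(ray(q,r["uv"],35)[:2]))
go([476,-345,130],4.8);go([476,-345,-19],4.8)
```

```text
[[ 658.4 -419.5  175.2   43.6   33.8]
 [ 475.7 -344.8   94.8   57.8   25.7]
 [ 540.2 -336.2   98.7   59.    25.5]
 [ 608.  -332.7   90.5   67.5   21.5]]
0.88 [ 740. -425.]
0.83 [689.  73.]
0.78 [ 535. -334.]
0.75 [476.  -1.]
0.69 [681. -26.]
0.57 [ 601. -329.]
0.52 [ 817. -191.]
to [476, -345, 130] 4.8 shift [-338.9   39.5  114.2] turn -0.111 | [442.9  -5.3 244. ] yaw -1.5 w 0.998
to [476, -345, -19] 4.8 shift [-339.3   36.   263.1] turn -0.111 | [442.9  -5.3 244. ] yaw -1.5 w 0.998
```

Request:
{"method": "drive_tool", "body": {
  "motion": [
    [-30, 3, 0, -0.04, 0.2],
    [-75, 8, 10, -0.08, 0.2],
    [-120, 13, 30, -0.111, 0.2],
    [-165, 18, 50, -0.111, 0.2],
    [-210, 22, 80, -0.111, 0.2],
    [-255, 27, 110, -0.111, 0.2],
    [-300, 32, 140, -0.111, 0.2],
    [-333, 36, 170, -0.111, 0.2],
    [-339, 36, 210, -0.111, 0.2],
    [-339, 36, 240, -0.111, 0.2],
    [-339, 36, 258, -0.111, 0.2],
    [-339, 36, 263, -0.111, 0.2],
    [-339, 36, 263, -0.111, 0.2],
    [-339, 36, 263, -0.111, 0.2],
    [-339, 36, 263, -0.111, 0.2]
  ]
}}

```text
time_s: 44.45
eef_pos: [477.5, -345.7, -17.2]
orientation: [[-0.084, 0.996, 0.026], [0.996, 0.084, -0.001], [-0.003, 0.026, -1.0]]
force: [0.2, -0.8, 0.8]
gripper_width: 0.6
```

Request:
{"method": "drive_tool", "body": {
  "motion": [
    [0, 0, 2, 0, -1],
    [0, 0, 2, 0, -1],
    [0, 0, 2, 0, -1],
    [0, 0, 2, 0, -1],
    [0, 0, 2, 0, -1],
    [0, 0, 2, 0, -1],
    [0, 0, -5, 0, -1],
    [0, 0, -25, 0, -1],
    [0, 0, -60, 0, -1],
    [0, 0, -105, 0, -1],
    [0, 0, -150, 0, -1],
    [0, 0, -180, 0, -1],
    [0, 0, -190, 0, -1],
    [0, 0, -190, 0, -1],
    [0, 0, -190, 0, -1]
  ]
}}

```text
time_s: 45.95
eef_pos: [471.2, -344.5, 170.6]
orientation: [[-0.084, 0.996, 0.024], [0.996, 0.084, 0.002], [-0.0, 0.024, -1.0]]
force: [0.5, 0.4, -1.6]
gripper_width: 0.309
```

Run:
```python
from h import *
s=status.sense();print(np.round(s["orientation"],3)[:,2])
q=cams.capture("top"); print(bars(q)[0])
go([575,62,174],-1.5); go([575,62,90],-1.5)
```

```text
[ 0.024  0.002 -1.   ]
[[ 540.1 -336.    99.1   59.7   25.8]
 [ 607.8 -332.2   91.    68.7   22.7]]
to [575, 62, 174] -1.5 shift [395.9 138.1  -0.6] turn 0.111 | [ 470.9 -344.2  169.9] yaw 4.8 w 0.314
to [575, 62, 90] -1.5 shift [395.8 136.2  83.4] turn 0.111 | [ 470.9 -344.2  169.9] yaw 4.8 w 0.314
```

Request:
{"method": "drive_tool", "body": {
  "motion": [
    [25, 9, -4, 0.03, -1],
    [65, 23, -4, 0.06, -1],
    [110, 38, -4, 0.111, -1],
    [155, 54, -4, 0.111, -1],
    [200, 70, -4, 0.111, -1],
    [245, 85, -4, 0.111, -1],
    [290, 101, -4, 0.111, -1],
    [335, 117, -4, 0.111, -1],
    [375, 131, -4, 0.111, -1],
    [392, 137, -4, 0.111, -1],
    [396, 138, -4, 0.111, -1],
    [396, 138, -4, 0.111, -1],
    [396, 138, 15, 0.111, -1],
    [396, 138, 40, 0.111, -1],
    [396, 137, 60, 0.111, -1],
    [396, 137, 72, 0.111, -1],
    [396, 137, 72, 0.111, -1],
    [396, 137, 72, 0.111, -1]
  ]
}}

```text
time_s: 47.8
eef_pos: [575.7, 61.3, 101.5]
orientation: [[0.028, 0.999, 0.022], [1.0, -0.028, 0.003], [0.003, 0.022, -1.0]]
force: [-0.2, 0.1, -0.2]
gripper_width: 0.309
```

Request:
{"method": "drive_tool", "body": {
  "motion": [
    [0, 0, 5, 0, -1],
    [0, 0, 9, 0, -1],
    [0, 0, 9, 0, -1],
    [0, 0, 9, 0, -0.1],
    [0, 0, 9, 0, -0.1],
    [0, 0, 9, 0, -0.1],
    [0, 0, 9, 0, -0.1],
    [0, 0, -5, 0, -0.1],
    [0, 0, -30, 0, -0.1],
    [0, 0, -70, 0, -0.1],
    [0, 0, -105, 0, -0.1],
    [0, 0, -105, 0, -0.1],
    [0, 0, -105, 0, -0.1]
  ]
}}

```text
time_s: 49.1
eef_pos: [574.5, 61.1, 208.9]
orientation: [[0.028, 0.999, 0.027], [1.0, -0.028, 0.003], [0.003, 0.026, -1.0]]
force: [0.7, -0.0, -0.8]
gripper_width: 0.449
```

Run:
```python
from h import *
go([442,-5,245],-1.5)
```

```text
to [442, -5, 245] -1.5 shift [ -69.6 -129.6  -39.8] turn -0.001 | [574.5  61.1 208.9] yaw -1.6 w 0.449
```

Request:
{"method": "drive_tool", "body": {
  "motion": [
    [-10, -20, -20, 0, 1],
    [-30, -55, -40, 0, 1],
    [-50, -95, -40, 0, 1],
    [-65, -122, -40, 0, 1],
    [-70, -130, -40, 0, 1],
    [-70, -130, -40, 0, 1],
    [-70, -130, -40, 0, 1],
    [-70, -130, -40, 0, 1]
  ]
}}

```text
time_s: 49.9
eef_pos: [442.7, -5.0, 245.1]
orientation: [[0.027, 0.999, 0.027], [1.0, -0.027, 0.003], [0.004, 0.027, -1.0]]
force: [-0.3, 0.3, -0.3]
gripper_width: 1.003
```

```bash
cat >> h.py <<'E'
def read2(q,c=(196,195),name=None):
    im=patch(q); g=cv2.cvtColor(im,cv2.COLOR_BGR2GRAY)
    if name: cv2.imwrite(name,im)
    pol=cv2.warpPolar(g,(100,720),c,200,cv2.WARP_POLAR_LINEAR)
    R={}
    for n,a,b in(("ptr",34,46),("ptr_out",46,57),("tick",64,74)):
        v=pol[:,a:b].mean(1); dk=v<np.median(v)-25; i=np.flatnonzero(dk)
        R[n]=[(round(s.mean()/2,1),len(s)) for s in np.split(i,np.flatnonzero(np.diff(i)>1)+1)]
    return R
E
python3 - <<'E'
from h import *
s=status.sense();print(np.round(s["eef_pos"],1),np.round(s["orientation"],3)[:,2])
q=cams.capture("wrist"); R=read2(q,name="pics/p13.png"); print(R)
E
```

```text
[442.7  -5.  245.1] [ 0.027  0.003 -1.   ]
{'ptr': [(np.float64(243.5), 19)], 'ptr_out': [(np.float64(243.5), 15)], 'tick': [(np.float64(2.5), 5), (np.float64(20.5), 3), (np.float64(38.8), 4), (np.float64(57.0), 3), (np.float64(75.2), 24), (np.float64(93.5), 3), (np.float64(111.8), 4), (np.float64(130.0), 3), (np.float64(148.2), 4), (np.float64(166.5), 3), (np.float64(184.5), 5), (np.float64(202.2), 2), (np.float64(220.5), 5), (np.float64(252.5), 7), (np.float64(259.5), 7), (np.float64(291.5), 5), (np.float64(327.0), 5), (np.float64(345.0), 3)]}
```

The pointer is at 243.5° between the 400 g tick (220.5°) and the half mark (256°), so about 465 g, or 35 g short. A fifth bar is needed and I'll use the long one, F. First I'll check how the bars lie in the basket.

Run:
```python
from h import *
q=cams.capture("top"); print(bars(q)[0])
im=patch(q,(623,17),125,105,2); h=cv2.cvtColor(im,cv2.COLOR_BGR2HSV); lab=cv2.cvtColor(im,cv2.COLOR_BGR2LAB)
for n,(x,y) in dict(floor=(623-20,-60),A=(671,62),C=(670,-30),B=(574,-30),D=(575,62)).items():
    u,v=int((x-518)*2),int((122-y)*2); print(n,im[v-4:v+4,u-4:u+4].reshape(-1,3).mean(0).round(),h[v,u])
m=((im[...,1].astype(int)-im[...,0]>8)&(im[...,2]>110)).astype(np.uint8)
m=cv2.morphologyEx(m,cv2.MORPH_OPEN,np.ones((5,5)))
for k in cv2.findContours(m,cv2.RETR_EXTERNAL,cv2.CHAIN_APPROX_NONE)[0]:
    (u,v),wh,a=cv2.minAreaRect(k)
    if cv2.contourArea(k)>800: print("bar?",round(518+u/2),round(122-v/2),np.round(np.array(wh)/2),round(a),cv2.boundingRect(k))
cv2.imwrite("pics/bk14.png",im)
go([608,-332,-19],1.0)
```

```text
[[ 653.9 -462.5   68.7   44.8   28.6]
 [ 679.6 -459.5  110.5   49.5   25.3]
 [ 657.  -420.5  177.3   44.6   36.1]
 [ 540.1 -336.2   98.7   59.    25.5]
 [ 608.  -332.5   90.5   67.9   21.5]]
floor [105. 107. 107.] [ 15   4 119]
A [146. 160. 162.] [ 26  27 162]
C [146. 158. 160.] [ 26  22 160]
B [160. 175. 173.] [ 34  20 175]
D [151. 166. 166.] [ 28  23 167]
bar? 670 -30 [27. 62.] 1 (277, 241, 56, 126)
bar? 575 -30 [28. 69.] 1 (85, 235, 57, 138)
bar? 576 62 [58. 27.] 90 (90, 61, 55, 118)
bar? 673 61 [27. 65.] 0 (284, 56, 55, 132)
bar? 722 108 [28. 12.] 90 (395, 0, 25, 56)
to [608, -332, -19] 1.0 shift [-323.4  167.3  267.3] turn -0.044 | [442.5  -5.  245. ] yaw -1.5 w 0.999
```

Request:
{"method": "drive_tool", "body": {
  "motion": [
    [-25, 13, 0, -0.02, 0.2],
    [-65, 34, 0, -0.044, 0.2],
    [-105, 54, 0, -0.044, 0.2],
    [-145, 75, 20, -0.044, 0.2],
    [-185, 96, 50, -0.044, 0.2],
    [-225, 117, 80, -0.044, 0.2],
    [-265, 137, 110, -0.044, 0.2],
    [-305, 158, 140, -0.044, 0.2],
    [-321, 166, 175, -0.044, 0.2],
    [-323, 167, 210, -0.044, 0.2],
    [-323, 167, 240, -0.044, 0.2],
    [-323, 167, 260, -0.044, 0.2],
    [-323, 167, 267, -0.044, 0.2],
    [-323, 167, 267, -0.044, 0.2],
    [-323, 167, 267, -0.044, 0.2],
    [-323, 167, 267, -0.044, 0.2]
  ]
}}

```text
time_s: 51.6
eef_pos: [609.4, -332.4, -16.6]
orientation: [[-0.018, 0.999, 0.029], [1.0, 0.017, 0.001], [0.001, 0.029, -1.0]]
force: [0.3, -0.3, 0.2]
gripper_width: 0.603
```

Request:
{"method": "drive_tool", "body": {
  "motion": [
    [0, 0, 2, 0, -1],
    [0, 0, 2, 0, -1],
    [0, 0, 2, 0, -1],
    [0, 0, 2, 0, -1],
    [0, 0, 2, 0, -1],
    [0, 0, 2, 0, -1],
    [0, 0, -5, 0, -1],
    [0, 0, -25, 0, -1],
    [0, 0, -60, 0, -1],
    [0, 0, -105, 0, -1],
    [0, 0, -150, 0, -1],
    [0, 0, -180, 0, -1],
    [0, 0, -190, 0, -1],
    [0, 0, -190, 0, -1],
    [0, 0, -190, 0, -1]
  ]
}}

```text
time_s: 53.1
eef_pos: [602.3, -331.6, 170.7]
orientation: [[-0.018, 1.0, 0.026], [1.0, 0.017, 0.003], [0.003, 0.026, -1.0]]
force: [-0.4, 0.4, -1.1]
gripper_width: 0.307
```

Run:
```python
from h import *
go([575,18,176],-1.5); go([575,18,110],-1.5)
```

```text
to [575, 18, 176] -1.5 shift [350.  -21.1  -4.8] turn 0.044 | [ 602.3 -331.6  170.7] yaw 1.0 w 0.307
to [575, 18, 110] -1.5 shift [349.8 -22.8  61.1] turn 0.044 | [ 602.3 -331.6  170.7] yaw 1.0 w 0.307
```

Request:
{"method": "drive_tool", "body": {
  "motion": [
    [30, -2, -6, 0.044, -1],
    [70, -4, -6, 0.044, -1],
    [115, -7, -6, 0.044, -1],
    [160, -10, -6, 0.044, -1],
    [205, -12, -6, 0.044, -1],
    [250, -15, -6, 0.044, -1],
    [295, -18, -6, 0.044, -1],
    [330, -20, -6, 0.044, -1],
    [347, -21, -6, 0.044, -1],
    [350, -21, -6, 0.044, -1],
    [350, -21, -6, 0.044, -1],
    [350, -21, 15, 0.044, -1],
    [350, -22, 40, 0.044, -1],
    [350, -22, 58, 0.044, -1],
    [350, -22, 66, 0.044, -1],
    [350, -22, 66, 0.044, -1],
    [350, -22, 66, 0.044, -1],
    [350, -22, 66, 0.044, -1]
  ]
}}

```text
time_s: 54.9
eef_pos: [577.2, 17.7, 106.4]
orientation: [[0.027, 0.999, 0.028], [1.0, -0.027, 0.003], [0.004, 0.028, -1.0]]
force: [0.1, 0.1, -0.9]
gripper_width: 0.312
```

Request:
{"method": "drive_tool", "body": {
  "motion": [
    [0, 0, 3, 0, -1],
    [0, 0, 6, 0, -1],
    [0, 0, 6, 0, -1]
  ]
}}

```text
time_s: 55.2
eef_pos: [577.2, 17.8, 100.4]
orientation: [[0.027, 0.999, 0.028], [1.0, -0.027, 0.003], [0.004, 0.028, -1.0]]
force: [-1.0, 0.4, -1.6]
gripper_width: 0.306
```

Request:
{"method": "drive_tool", "body": {
  "motion": [
    [0, 0, 3, 0, -1],
    [0, 0, 3, 0, -1],
    [0, 0, 3, 0, -0.1],
    [0, 0, 3, 0, -0.1],
    [0, 0, 3, 0, -0.1],
    [0, 0, 3, 0, -0.1],
    [0, 0, -8, 0, -0.1],
    [0, 0, -35, 0, -0.1],
    [0, 0, -75, 0, -0.1],
    [0, 0, -105, 0, -0.1],
    [0, 0, -105, 0, -0.1],
    [0, 0, -105, 0, -0.1],
    [0, 0, -105, 0, -0.1]
  ]
}}

```text
time_s: 56.5
eef_pos: [573.2, 17.6, 204.4]
orientation: [[0.027, 0.999, 0.026], [1.0, -0.027, 0.003], [0.004, 0.026, -1.0]]
force: [0.3, -0.2, -0.3]
gripper_width: 0.45
```

Run:
```python
from h import *
go([442,-5,245],-1.5)
```

```text
to [442, -5, 245] -1.5 shift [ -25.9 -129.4  -44.1] turn -0.001 | [573.2  17.6 204.4] yaw -1.5 w 0.45
```

Request:
{"method": "drive_tool", "body": {
  "motion": [
    [-3, -20, -25, 0, 1],
    [-12, -60, -44, 0, 1],
    [-20, -100, -44, 0, 1],
    [-25, -125, -44, 0, 1],
    [-26, -129, -44, 0, 1],
    [-26, -129, -44, 0, 1],
    [-26, -129, -44, 0, 1],
    [-26, -129, -44, 0, 1]
  ]
}}

```text
time_s: 57.3
eef_pos: [443.4, -5.0, 244.7]
orientation: [[0.027, 0.999, 0.026], [1.0, -0.027, 0.003], [0.004, 0.026, -1.0]]
force: [0.3, 0.0, -0.3]
gripper_width: 1.001
```

Run:
```python
from h import *
go([623,16,215],-1.5); go([623,16,110],-1.5); 
q=cams.capture("wrist"); p1=patch(q); print(read2(q))
q=cams.capture("top"); print(bars(q)[0])
im=patch(q,(623,17),125,105,2); 
m=((im[...,1].astype(int)-im[...,0]>8)&(im[...,2]>110)).astype(np.uint8)
m=cv2.morphologyEx(m,cv2.MORPH_OPEN,np.ones((5,5)))
for k in cv2.findContours(m,cv2.RETR_EXTERNAL,cv2.CHAIN_APPROX_NONE)[0]:
    (u,v),wh,a=cv2.minAreaRect(k)
    if cv2.contourArea(k)>800: print("bar?",round(518+u/2),round(122-v/2),np.round(np.array(wh)/2),round(a))
cv2.imwrite("pics/c15.png",np.hstack([cv2.resize(p1,(400,400)),cv2.resize(im,(400,400))]))
```

```text
to [623, 16, 215] -1.5 shift [ 25.7 178.1  34.4] turn -0.001 | [443.4  -5.  244.7] yaw -1.5 w 1.001
to [623, 16, 110] -1.5 shift [ 25.2 175.4 139.3] turn -0.001 | [443.4  -5.  244.7] yaw -1.5 w 1.001
{'ptr': [(np.float64(299.0), 19)], 'ptr_out': [(np.float64(299.0), 15)], 'tick': [(np.float64(2.5), 5), (np.float64(20.5), 3), (np.float64(38.8), 4), (np.float64(57.0), 3), (np.float64(75.2), 24), (np.float64(93.5), 3), (np.float64(111.5), 5), (np.float64(130.0), 3), (np.float64(148.2), 4), (np.float64(166.2), 2), (np.float64(184.5), 5), (np.float64(202.2), 2), (np.float64(220.5), 5), (np.float64(252.5), 7), (np.float64(259.5), 7), (np.float64(291.5), 5), (np.float64(327.0), 5), (np.float64(345.0), 3)]}
[[ 540.1 -336.1   98.9   59.1   25.4]]
bar? 574 -46 [36. 26.] 90
bar? 681 3 [ 42. 135.] 19
bar? 578 37 [107.  29.] 90
bar? 710 108 [28. 35.] 90
```

View pics/c15.png

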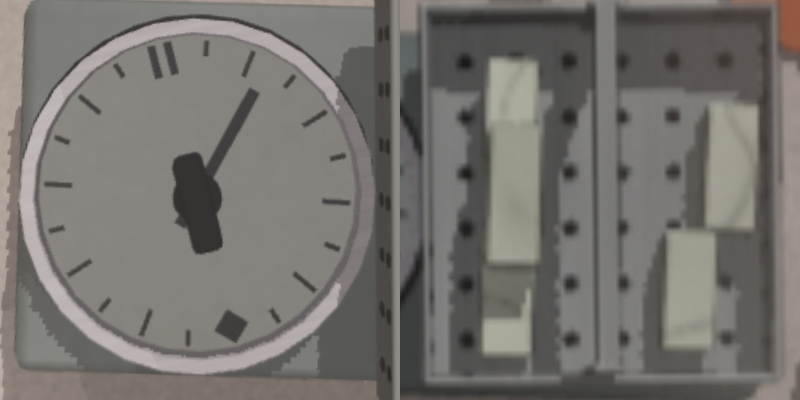

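The reading is about 621 g: past the half mark by about 121 g, under the one-bar limit. All five bars are in the basket; bar A has shifted by itself but is still inside. I'll wait a moment, then move over the handle.

Request:
{"method": "drive_tool", "body": {
  "motion": [
    [0, 0, 0, 0, 0],
    [0, 0, 0, 0, 0],
    [0, 0, 0, 0, 0],
    [0, 0, 0, 0, 0],
    [0, 0, 0, 0, 0],
    [0, 0, 0, 0, 0],
    [0, 0, 0, 0, 0],
    [0, 0, 0, 0, 0],
    [6, 40, 0, 0, -0.1],
    [12, 85, 0, 0, -0.1],
    [18, 130, 0, 0, -0.1],
    [24, 165, 10, 0, -0.1],
    [25, 177, 30, 0, -0.1],
    [25, 178, 40, 0, -0.1],
    [25, 178, 40, 0, -0.1],
    [25, 178, 40, 0, -0.1]
  ]
}}

```text
time_s: 59.0
eef_pos: [621.7, 15.3, 209.2]
orientation: [[0.027, 0.999, 0.024], [1.0, -0.027, 0.003], [0.004, 0.024, -1.0]]
force: [0.3, 0.1, 0.2]
gripper_width: 0.454
```

Run:
```python
from h import *
go([624,15,110],-1.5)
q=cams.capture("wrist"); g=cv2.cvtColor(q["color"],cv2.COLOR_BGR2GRAY)
for r in cams.find_in("basket_handle",q)[:2]: print(round(r["score"],2),np.round(r["uv"]),np.round(ray(q,r["uv"],166)))
for x in (616.5,628.5): print(proj(q,[x,90,166]))
row=int(proj(q,[622,90,166])[1]); print(row,g[row-2:row+3,270:370:3].mean(0).round().astype(int))
```

```text
to [624, 15, 110] -1.5 shift [-0.6 -0.  99.2] turn -0.001 | [621.7  15.3 209.2] yaw -1.5 w 0.454
0.74 [313. 174.] [623.  57. 166.]
[300.54137242 115.70665409]
[321.98953788 115.08925696]
115 [117 119 118 116 118 106 106 117 120 116 166 163 163 165 161 157 110 118
 117 118 117 118 117 119 117 116 118 116 117 117 118 116 116 117]
```

Request:
{"method": "drive_tool", "body": {
  "motion": [
    [0, -1, 25, 0, -0.1],
    [0, -1, 50, 0, -0.1],
    [0, -1, 75, 0, -0.1],
    [0, -1, 90, 0, -0.1],
    [0, -1, 98, 0, -0.1],
    [0, -1, 99, 0, -0.1],
    [0, -1, 99, 0, -0.1],
    [0, -1, 99, 0, -0.1]
  ]
}}

```text
time_s: 59.9
eef_pos: [625.5, 15.5, 113.2]
orientation: [[0.027, 0.999, 0.03], [1.0, -0.027, 0.003], [0.004, 0.03, -1.0]]
force: [-0.7, 0.1, -0.0]
gripper_width: 0.449
```

Request:
{"method": "drive_tool", "body": {
  "motion": [
    [0, 0, 0, 0, -1],
    [0, 0, 0, 0, -1],
    [0, 0, 0, 0, -1],
    [0, 0, 0, 0, -1],
    [0, 0, 0, 0, -1],
    [0, 0, 0, 0, -1],
    [0, 0, 0, 0, -1]
  ]
}}

```text
time_s: 60.6
eef_pos: [624.8, 15.6, 112.9]
orientation: [[0.026, 0.999, 0.028], [1.0, -0.027, 0.003], [0.004, 0.028, -1.0]]
force: [-3.9, -0.6, -0.4]
gripper_width: 0.119
```

Request:
{"method": "drive_tool", "body": {
  "motion": [
    [0, 0, 0, 0, -1],
    [0, 0, -5, 0, -1],
    [0, 0, -12, 0, -1],
    [0, 0, -22, 0, -1],
    [0, 0, -34, 0, -1],
    [0, 0, -46, 0, -1],
    [0, 0, -56, 0, -1],
    [0, 0, -64, 0, -1],
    [0, 0, -68, 0, -1],
    [0, 0, -68, 0, -1],
    [0, 0, -68, 0, -1],
    [0, 0, -68, 0, -1]
  ]
}}

```text
time_s: 61.8
eef_pos: [622.1, 15.4, 179.9]
orientation: [[0.026, 0.999, 0.026], [1.0, -0.027, 0.003], [0.004, 0.026, -1.0]]
force: [-0.5, -0.1, -8.8]
gripper_width: 0.121
```

Run:
```python
from h import *
s=status.sense(); print(s["force"],s["torque"]); go([504,279,180],-1.6); go([504,279,27],-1.6)
q=cams.capture("wrist")
for r in cams.find_in("bar1",q): print(round(r["score"],2),np.round(r["uv"]),np.round(ray(q,r["uv"],185)))
```

```text
[-0.48792037 -0.10387119 -8.8060324 ] [ 0.01340105  0.05000014 -0.02836693]
to [504, 279, 180] -1.6 shift [ 260.4 -125.1   -2.4] turn 0.001 | [622.1  15.4 179.9] yaw -1.5 w 0.121
to [504, 279, 27] -1.6 shift [ 259.8 -129.1  150.6] turn 0.001 | [622.1  15.4 179.9] yaw -1.5 w 0.121
0.94 [515. 376.] [730. -50. 185.]
0.88 [400. 314.] [665.  -9. 185.]
0.87 [251. 307.] [589.  -2. 185.]
0.8 [451. 220.] [688.  40. 185.]
0.59 [214. 154.] [578.  75. 185.]
```

Request:
{"method": "drive_tool", "body": {
  "motion": [
    [15, -7, -2, 0, -1],
    [40, -19, -2, 0, -1],
    [70, -34, -2, 0, -1],
    [100, -48, -2, 0, -1],
    [130, -63, -2, 0, -1],
    [160, -77, -2, 0, -1],
    [190, -91, -2, 0, -1],
    [216, -104, -2, 0, -1],
    [238, -114, -2, 0, -1],
    [253, -121, -2, 0, -1],
    [260, -125, -2, 0, -1],
    [260, -125, -2, 0, -1],
    [260, -125, -2, 0, -1],
    [260, -125, -2, 0, -1]
  ]
}}

```text
time_s: 63.3
eef_pos: [504.8, 277.5, 179.7]
orientation: [[0.028, 0.999, 0.027], [1.0, -0.028, 0.002], [0.003, 0.027, -1.0]]
force: [-0.4, 0.1, -8.0]
gripper_width: 0.122
```

Run:
```python
from h import *
go([504,279,35],-1.6); go([504,279,27],-1.6)
```

```text
to [504, 279, 35] -1.6 shift [  1.   -4.7 144.6] turn 0.0 | [504.8 277.5 179.7] yaw -1.6 w 0.122
to [504, 279, 27] -1.6 shift [  1.   -4.9 152.6] turn 0.0 | [504.8 277.5 179.7] yaw -1.6 w 0.122
```

Request:
{"method": "drive_tool", "body": {
  "motion": [
    [1, -1, 25, 0, -1],
    [1, -2, 55, 0, -1],
    [1, -3, 85, 0, -1],
    [1, -4, 110, 0, -1],
    [1, -4, 128, 0, -1],
    [1, -5, 138, 0, -1],
    [1, -5, 143, 0, -1],
    [1, -5, 145, 0, -1],
    [1, -5, 145, 0, -1],
    [1, -5, 145, 0, -1]
  ]
}}

```text
time_s: 64.3
eef_pos: [504.9, 279.4, 35.8]
orientation: [[0.028, 0.999, 0.029], [1.0, -0.028, 0.003], [0.004, 0.029, -1.0]]
force: [-0.3, 0.7, -7.2]
gripper_width: 0.121
```

Request:
{"method": "drive_tool", "body": {
  "motion": [
    [0, 0, 2, 0, -1],
    [0, 0, 4, 0, -1],
    [0, 0, 5, 0, -1],
    [0, 0, 5, 0, -1]
  ]
}}

```text
time_s: 64.7
eef_pos: [505.7, 279.8, 31.3]
orientation: [[0.028, 0.999, 0.03], [1.0, -0.028, 0.004], [0.005, 0.03, -1.0]]
force: [0.7, 0.1, -6.5]
gripper_width: 0.123
```

Request:
{"method": "drive_tool", "body": {
  "motion": [
    [0, 0, 1, 0, -1],
    [0, 0, 2, 0, -1],
    [0, 0, 3, 0, -1],
    [0, 0, 3, 0, -1]
  ]
}}

```text
time_s: 65.1
eef_pos: [506.2, 279.7, 30.7]
orientation: [[0.027, 0.999, 0.03], [1.0, -0.028, 0.003], [0.004, 0.03, -1.0]]
force: [-4.3, -3.1, 7.0]
gripper_width: 0.117
```

Request:
{"method": "drive_tool", "body": {
  "motion": [
    [0, 0, 1, 0, -1],
    [0, 0, 1.5, 0, -1],
    [0, 0, 1.5, 0, -1]
  ]
}}

```text
time_s: 65.4
eef_pos: [506.2, 279.7, 30.6]
orientation: [[0.028, 0.999, 0.03], [1.0, -0.028, 0.003], [0.004, 0.03, -1.0]]
force: [-4.8, -2.4, 8.0]
gripper_width: 0.123
```

Request:
{"method": "drive_tool", "body": {
  "motion": [
    [0, 0, -0.5, 0, -1],
    [0, 0, -0.5, 0, -0.1],
    [0, 0, -0.5, 0, -0.1],
    [0, 0, -0.5, 0, -0.1],
    [0, 0, -0.5, 0, -0.1],
    [0, 0, -0.5, 0, -0.1],
    [0, 0, -15, 0, -0.1],
    [0, 0, -50, 0, -0.1],
    [0, 0, -95, 0, -0.1],
    [0, 0, -140, 0, -0.1],
    [0, 0, -170, 0, -0.1],
    [0, 0, -170, 0, -0.1]
  ]
}}

```text
time_s: 66.6
eef_pos: [505.3, 281.3, 208.5]
orientation: [[0.027, 0.999, 0.042], [1.0, -0.028, 0.009], [0.01, 0.042, -0.999]]
force: [-0.1, 0.5, 1.0]
gripper_width: 0.449
```

Run:
```python
from h import *
s=status.sense(); print(np.round(s["eef_pos"]),s["force"]); 
q=cams.capture("wrist"); cv2.imwrite("pics/w16.png",q["color"])
for r in cams.find_in("bar1",q): print("bar",round(r["score"],2),np.round(r["uv"]),np.round(ray(q,r["uv"],33)))
for k,z in dict(basket_handle=82,basket=20,drip_tray=5).items():
    for r in cams.find_in(k,q)[:1]: print(k,round(r["score"],2),np.round(r["uv"]),np.round(ray(q,r["uv"],z)))
q=cams.capture("top"); print(bars(q)[0])
# rim and tray edges: plane patches at rim / lip height
im=patch(q,(501,282),39,130,2); g=cv2.cvtColor(im,cv2.COLOR_BGR2GRAY)
e=cv2.Canny(g,60,150); 
for n,L in (("cols",e[120:400].sum(0)),("rows",e[:,120:400].sum(1))): print(n,[(i,int(L[i]//255)) for i in range(520) if L[i]>255*90])
```

```text
[505. 281. 208.] [-0.09836683  0.53543238  0.99804406]
bar 0.94 [380. 179.] [574. 299.  33.]
bar 0.87 [350. 242.] [546. 237.  33.]
bar 0.75 [256. 263.] [454. 220.  33.]
bar 0.64 [253. 202.] [455. 281.  33.]
bar 0.59 [250. 139.] [456. 338.  33.]
basket_handle 0.59 [305. 173.] [504. 313.  82.]
basket 0.59 [305. 174.] [505. 303.  20.]
drip_tray 0.7 [240.  82.] [448. 389.   5.]
[[ 539.8 -336.4   98.7   58.3   24.2]]
cols []
rows []
```

All five bars are in the basket and the one spare is on the board. One last numeric check of how the basket sits relative to the tray, since the picture allowance is used up.

Run:
```python
from h import *
for cam in ("top","wrist"):
    q=cams.capture(cam); g=cv2.GaussianBlur(cv2.cvtColor(q["color"],cv2.COLOR_BGR2GRAY),(3,3),0).astype(float)
    def prof(A,B,z,n=126):
        P=np.linspace(A,B,n); v=np.array([g[tuple(np.clip(np.round(proj(q,[*p,z])).astype(int)[::-1],0,[479,639]))] for p in P]); d=np.diff(v)
        return [(P[i].round().astype(int).tolist(),int(v[i]),int(v[i+1])) for i in range(n-1) if abs(d[i])>30]
    for y in (260,320,350): print(cam,"x-scan y",y,prof((375,y),(625,y),39))
    for x in (430,490,580): print(cam,"y-scan x",x,prof((x,150),(x,410),39))
```

```text
top x-scan y 260 [([387, 260], 128, 87), ([391, 260], 87, 48), ([411, 260], 51, 84), ([441, 260], 47, 90), ([443, 260], 90, 137), ([517, 260], 95, 62), ([609, 260], 54, 90), ([611, 260], 90, 128)]
top x-scan y 320 [([389, 320], 126, 88), ([393, 320], 88, 48), ([411, 320], 36, 67), ([435, 320], 103, 64), ([443, 320], 43, 74), ([445, 320], 74, 120), ([499, 320], 67, 101), ([525, 320], 69, 103), ([551, 320], 59, 92), ([589, 320], 139, 98), ([611, 320], 49, 84), ([613, 320], 84, 124)]
top x-scan y 350 [([389, 350], 136, 101), ([391, 350], 101, 62), ([449, 350], 88, 131), ([453, 350], 135, 82), ([457, 350], 82, 32), ([473, 350], 46, 88), ([499, 350], 59, 90), ([613, 350], 64, 109)]
top y-scan x 430 [([430, 408], 62, 94)]
top y-scan x 490 []
top y-scan x 580 [([580, 260], 84, 121), ([580, 329], 119, 84), ([580, 391], 66, 102)]
wrist x-scan y 260 [([391, 260], 166, 95), ([409, 260], 92, 147), ([421, 260], 98, 154), ([431, 260], 146, 110), ([439, 260], 118, 168), ([467, 260], 145, 110), ([469, 260], 110, 144), ([485, 260], 122, 154), ([531, 260], 146, 107), ([535, 260], 102, 144), ([537, 260
[... 814 characters left out ...]
 84, 176)]
wrist y-scan x 490 [([490, 179], 105, 65), ([490, 183], 61, 96), ([490, 198], 94, 125), ([490, 219], 128, 61), ([490, 225], 66, 132), ([490, 246], 139, 71), ([490, 252], 70, 140), ([490, 273], 140, 73), ([490, 279], 65, 129), ([490, 300], 153, 79), ([490, 306], 64, 106), ([490, 308], 106, 153), ([490, 312], 150, 119), ([490, 327], 112, 80), ([490, 335], 73, 111), ([490, 356], 110, 60), ([490, 362], 61, 109), ([490, 381], 89, 128), ([490, 385], 143, 80), ([490, 400], 74, 116), ([490, 402], 116, 168)]
wrist y-scan x 580 [([580, 181], 73, 119), ([580, 183], 119, 165), ([580, 266], 136, 180), ([580, 331], 188, 118), ([580, 381], 112, 168), ([580, 383], 168, 71), ([580, 398], 87, 157)]
```

```bash
python3 -c "
from h import *
print(hand_in())"
```

```text
the job is handed in; nothing more can be done
None
```

I did the whole job and handed it in; no verdict was reported. The basket now stands in the drip tray with five bars in it, and the sixth bar is still on the board.

- **Zeroing:** With the empty basket on the platform, the zero mark stood about 2° (roughly 6 g) from the pointer. The limit is about 16 g.
- **Weighing:** The dial read about 346 g after three bars, 465 g after four and 621 g after five. That last reading is about 121 g past the half-kilo mark, under the 164 g limit, so I stopped there.
- **Return:** The lifted basket and bars came to about 8.1 N by the dial. The wrist sensor read 7–9 N on the way, so it straddles the 8.95 N limit. After I let go, the networks found all five bars inside the basket. The rim width stayed even along the basket's length, which suggests it sits level. It is about 8 mm from the tray's centre, against 30 mm allowed.

**What disagreed or went wrong**
- **First grasp:** The first try at the handle closed on nothing and did not disturb the basket. Touching the handle showed the real fingertips are about 38 mm behind the reported TCP, so I corrected for that from then on.
- **Shifted bar:** One bar shifted 2–3 cm inside the basket on the scale, without my touching it that I know of, and stayed in the batch.
- **Camera offset:** The top camera read the basket about 6 mm off in y compared with the wrist camera.
- **Final check:** I had used all 16 pictures, so it was by numbers only. I did not recheck the bystanders at the end.

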